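# Show the tall seasoning shaker's lid to the phone camera

## Task

The vendor on the video call wants to see whether the holes in the tall steel shaker's lid are clear. Lay the tall shaker gently on its side, centred in the wooden rest, and let go of it; then take it up again with a fresh grip and hold it level before the phone's camera, the holed lid facing the lens squarely, centred on it and about 10 cm away. Finish while still holding it there; do not touch the phone, and leave the other shakers, the bottles and the bowl as they stand.

Things in the scene. Friction and masses are not known exactly. Their poses are not given: they have to be found in the camera images.
- shaker: the tall steel seasoning shaker: a plain cylinder 50 mm in diameter and 130 mm tall, 0.18 to 0.35 kg, standing upright on the table at the start in any of three spots. Origin: centre of its underside; z runs along its axis to the lid
- shaker_mid (a point): middle of the tall shaker's axis, 65 mm above its underside; same axes as the shaker
- shaker_lid (a point): centre of the tall shaker's flat lid, which has a pattern of small dark holes; 130 mm above its underside; same axes as the shaker
- rest: wooden rest, fixed: base board 90 (x) by 120 (y) mm, 10 mm thick, with two V saddles 14 mm thick (centred 43 mm either side of the middle, 72 mm clear between, about 53 mm high, 80 mm across). The groove runs along y. A shaker lying in it has its axis 55 mm above the table; between the saddles there is room for fingers down to the board. Origin: centre of its underside
- rest_groove (a point): where the middle of a shaker lying in the rest belongs: 55 mm above the rest's origin; same axes as the rest, y along the groove. Either end of the shaker may carry the lid
- phone: phone, fixed upright on a round stand (base 100 mm across, 12 mm high): 74 mm wide, 150 mm tall, from 105 to 255 mm above the table. Origin: on the table under the phone. The camera side looks along its -x axis, roughly towards the middle of the table; z up
- phone_lens (a point): front of the phone's round camera lens, 215 mm above the table, on the phone's middle line, 9 mm before its origin; same axes as the phone: it looks level along -x, so the shown lid must lie at negative x of this frame and the shaker's z axis must point along +x
- short_a: a short steel shaker, 50 mm in diameter, 85 mm tall, otherwise like the tall one; bystander standing near it, at least 95 mm from centre to centre. Origin: centre of its underside
- short_b: the other short steel shaker, 50 mm in diameter, 85 mm tall; bystander. Origin: centre of its underside
- oil_a: amber glass oil bottle, 56 mm in diameter, 190 mm tall; bystander at the far side of the table. Origin: centre of its underside
- oil_b: green glass oil bottle, 56 mm in diameter, 165 mm tall; bystander at the far side of the table. Origin: centre of its underside
- bowl: small white bowl, 90 mm across, 40 mm high; bystander. Origin: centre of its underside
There are look-alikes about, which are no part of the job. Of the things that look like the rest, take the one that is nearest to the robot's base at the start.

How it is judged:
By the outcome, as a careful person would: the job done as asked, in the order asked, and still so for the second after the job is handed in, while the arm keeps its last pose, push and grip.
It also fails if it takes over 59 s, if anything falls off the work surface, if the arm or the gripper's body presses on something with over 40 N, if the wrist force passes 120 N, or if a joint passes its speed limit or range.

## Robot

A 6-joint arm with a two-finger parallel gripper is mounted at the origin on the work surface. World frame = base frame: x ahead of the robot, y to its left, z up, the work surface at z = 0. Lengths are in m, angles in rad, forces in N, time in s.
With the tool pointing down it reaches from about 0.375 to 0.75 m from the base axis. Payload 9 kg.
Tool frame: the origin (TCP) lies at the very end of the fingers, on their centre line; the grasp point (between the pads) lies 19 mm behind it (arm.grasp_offset is the distance from the TCP to the grasp point, in m); z points along the fingers, y is the line along which they close (so a half turn about z gives the same grasp; the last joint's range is limited). The gripper opens to 85 mm and grips with 20 to 120 N. Pads are 22 mm wide; open, the fingers measure 114 mm over their backs; the gripper's body (76 mm by 85 mm) begins 54 mm behind the grasp point. The pads swing forward as they close: fully open they stand 13 mm farther back than shut.
Start: joints at [1.125, 0.104, 0.097, 1.564, 0, 1.353], TCP at [0.136, 0.585, 0.231] pointing down, gripper open.
Joint ranges: [-2.99, 2.99], [-0.84, 1.86], [-1.1, 1.16], [-1.84, 2.11], [-1.51, 1.56], [-3.14, 3.14]. Speed limits (rad/s): [2.22, 2.22, 2.57, 3.14, 3.14, 3.14].

## Interface

Orientations are given as [roll, pitch, yaw] about the fixed x, y, z axes, in that order (R = Rz(yaw) Ry(pitch) Rx(roll)).
In Python, from bench import arm gives the robot as it stands.
- The arm moves only by the tool move_arm, never from a script. Its argument "series" is a list of rows, each an object of numbers: "tx", "ty", "tz": the shift along the tool's x, y, z each as a share of 20 cm, from -1 to 1; "ax", "ay", "az": the turn, a rotation vector about the tool's x, y, z each as a share of 30 degrees, from -1 to 1; "claw": the opening, from 0 (shut) to 1 (fully open). A call has 1 to 5 rows; each row is the pose to reach, as a shift and turn from the pose commanded when the call began, along the tool's axes at that moment; what a row does not reach only later rows make up. A row lasts 1/8 s, in which the tool goes at most 62.5 mm and 10.7 degrees, less where a joint would pass 70% of its speed; a pose out of reach is approached as far as the arm can. A call with a number of a shift or a turn outside -1 to 1 is refused whole. A call with a gripper value outside its range is refused whole. The fingers move at their own pace and stop on an object; "squeeze" is the grip in N (left out, the last holds). Time passes only in rows, so rows that repeat a pose let the fingers close. It gives the time, the measured TCP pose, the force, the opening and the grip force at its end, in the units of the state.
- arm.read_state(): the state, without advancing time (a new reading comes with each control period).
- arm.read_camera(name): name is "scene" or "top" or "wrist"; returns the picture (480x640x3 uint8, red, green, blue); there is no depth.
- arm.camera_model(name): a dict with "K" (3x3 intrinsics, pixels), "origin" and "rotation" of the camera in the world. Camera axes: x right, y up, looking along -z (the intrinsics and any distortion apply to the point x, -y, -z); pixel columns grow to the right and rows downward; lengths in m; the calibration is good to about 2 mm. A picture is of the moment at which its call begins: read the wrist's pose just before it. camera_model takes no time and is no camera call; for the wrist camera it gives the pose at the moment of the call.
- arm.sign_off(): hands the job in; it is judged then, once.
Trained networks look in the newest picture that a camera, given by its name, has taken for a name from the list of things; names that differ only in an ending like _2 or _b are one class to them, and where a whole thing is asked for, a point or a joint stands for the part that bears it (a point fixed in the world has none). Each returns a list of dicts, best first, with "confidence" (0 to 1); they miss things now and then, are a little off and sometimes report something else, mostly with a low value. They report only what shows in the picture. A call takes as long as a camera call. They do not tell look-alikes from the thing itself.
- arm.silhouettes(camera, target): "region" (480x640 bool, what is visible of it).
- arm.place_of(camera, target): "position" ([x, y, z] in m, in world coordinates, good to about 4 mm: a listed point, or the origin of a listed thing).
The state is a dict: "time_s": time; "q": joint angles; "qvel": joint speeds; "joint_torque": joint torques, N m; "ee_pos": TCP position; "eef_rot": TCP orientation; "wrist_force": force on the tool from outside, world axes, zero at the start; "torque": the same for the moment, N m; "finger_gap": opening from 0.0 (shut) to 1.0 (fully open); "gripper_force": force on a finger pad.
Only numpy, scipy, OpenCV 4.12 (cv2) and the standard library are available. Lean on these libraries where they do the work, as an engineer would, in place of code of your own. Each camera call takes 0.05 s, during which the arm holds its last target. There are 200 camera calls.

## Working session

There is one attempt and no reset: what is moved stays moved. The work goes in short steps, Python scripts to look and compute and a tool call to move; the robot and the scene stay as the last step left them, time stands still between calls to the robot, and variables do not carry over. Pictures are saved under pics/ and viewed, at most 10 in all, crops included, and the job is handed in when it is done.

Besides the shell and the picture viewer there is one more tool, called as name(argument=value, ...) on one line, values as JSON. move_arm: Moves the arm, as the interface text tells. Shift numbers are shares of 20 cm and turn numbers shares of 30 degrees, none past 1 either way. Its arguments: {"type":"object","properties":{"series":{"type":"array","items":{"type":"object","properties":{"tx":{"type":"number"},"ty":{"type":"number"},"tz":{"type":"number"},"ax":{"type":"number"},"ay":{"type":"number"},"az":{"type":"number"},"claw":{"type":"number"}}}},"squeeze":{"type":"number"}},"required":["series"]}

```bash
ls; mkdir -p pics
python3 - <<'E'
from bench import arm
import cv2,numpy as np
s=arm.read_state(); print({k:np.round(v,3) for k,v in s.items()})
ims=[]
for c in("scene","top"):
    im=arm.read_camera(c)
    cv2.imwrite(f"pics/{c}0.png",im[...,::-1])
    m=arm.camera_model(c); print(c,np.round(m["origin"],3),np.round(m["K"],1).tolist(), [k for k in m])
    for t in("shaker","shaker_lid","short_a","rest","rest_groove","phone","phone_lens","oil_a","bowl"):
        print(c,t,[(np.round(d["position"],3).tolist(),round(d["confidence"],2)) for d in arm.place_of(c,t)][:6])
E
```

```text
pics
{'time_s': np.float64(0.0), 'q': array([ 1.125,  0.105,  0.096,  1.564, -0.   ,  1.353]), 'qvel': array([-0.001, -0.001,  0.   ,  0.001, -0.001,  0.002]), 'joint_torque': array([-3.0000e-03, -5.5693e+01,  5.0365e+01,  1.7000e-02, -0.0000e+00,
        0.0000e+00]), 'ee_pos': array([0.135, 0.584, 0.23 ]), 'eef_rot': array([-3.14 , -0.   ,  2.914]), 'wrist_force': array([0.016, 0.786, 0.   ]), 'torque': array([-0.04 ,  0.007, -0.045]), 'gripper_force': np.float64(0.0), 'finger_gap': np.float64(1.0)}
scene [ 1.073 -0.512  1.229] [[464.2, 0.0, 321.1], [0.0, 464.2, 243.0], [0.0, 0.0, 1.0]] ['K', 'origin', 'rotation']
scene shaker [([0.543, -0.169, 0.002], 0.68)]
scene shaker_lid [([0.546, -0.169, 0.134], 0.9), ([0.584, -0.321, 0.002], 0.4), ([0.542, -0.17, 0.067], 0.26)]
scene short_a [([0.581, -0.325, 0.001], 0.81)]
scene rest [([0.316, 0.462, 0.002], 0.97), ([0.366, -0.453, -0.004], 0.79), ([0.481, -0.019, -0.002], 0.6), ([0.47, -0.332, 0.002], 0.53)]
scene rest_groove [([0.368, -0.452, 0.053], 0.97), ([0.481, -0.016, 0.054], 0.9), ([0.317, 0.461, 0.055], 0.82)]
scene phone [([0.525
[... 404 characters left out ...]
4, 235.5], [0.0, 0.0, 1.0]] ['K', 'origin', 'rotation']
top shaker [([0.543, -0.17, -0.004], 0.95)]
top shaker_lid [([0.545, -0.169, 0.131], 0.56)]
top short_a [([0.47, -0.332, 0.001], 0.91), ([0.588, -0.325, -0.001], 0.54)]
top rest [([0.479, -0.016, -0.001], 0.87), ([0.369, -0.454, -0.0], 0.7), ([0.32, 0.459, -0.0], 0.65)]
top rest_groove [([0.482, -0.009, 0.057], 0.94), ([0.372, -0.453, 0.058], 0.76), ([0.318, 0.461, 0.049], 0.7)]
top phone [([0.525, 0.41, 0.003], 0.71)]
top phone_lens [([0.522, 0.403, 0.215], 0.8), ([0.544, -0.169, -0.0], 0.58), ([0.48, -0.018, -0.001], 0.33)]
top oil_a [([0.78, 0.124, 0.002], 0.8), ([0.748, -0.008, -0.001], 0.79)]
top bowl [([0.645, 0.176, -0.0], 0.96)]
```

View pics/scene0.png

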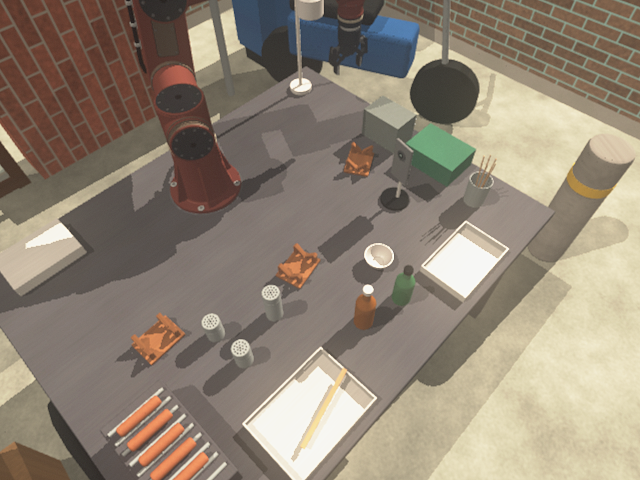

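View pics/top0.png

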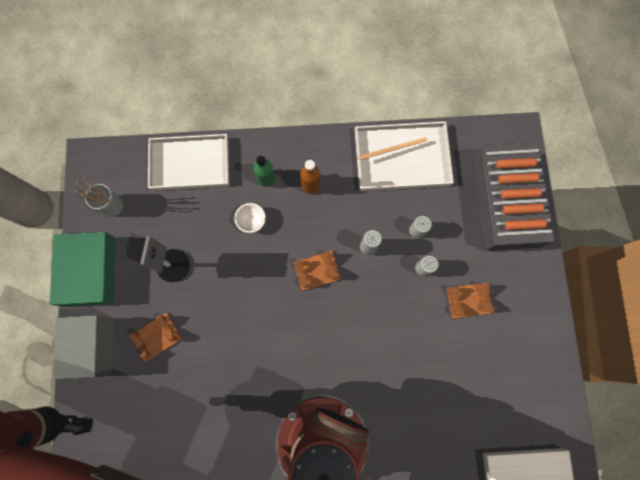

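The scene view shows the tall shaker at about (272,300), the likely rest at (298,266) and the phone at (402,165) with its lens facing the table. In the top view the rests are at (318,270), (470,300) and (155,337). The nearest to the base is the one at about (0.48, -0.015). I'll fit its yaw and the phone's yaw with projected models.

```bash
cat > h.py <<'E'
from bench import arm
import cv2,numpy as np
from scipy.spatial.transform import Rotation as R
from scipy.optimize import minimize
def proj(m,P):
    p=(np.asarray(P)-m["origin"])@np.asarray(m["rotation"])
    p=p*[1,-1,-1]; u=p@np.asarray(m["K"]).T
    return u[:,:2]/u[:,2:]
def box(x0,x1,y0,y1,z0,z1): return np.array([[x,y,z] for x in(x0,x1) for y in(y0,y1) for z in(z0,z1)])
def cyl(r,z0,z1): return np.array([[r*np.cos(a),r*np.sin(a),z] for a in np.arange(0,6.3,.3) for z in(z0,z1)])
def rest_parts():
    L=[box(-.045,.045,-.06,.06,0,.01)]
    for c in(-.043,.043):
        L.append(box(-.04,.04,c-.007,c+.007,0,.0196))
        for s in(-1,1):
            L.append(np.array([[s*x,y,z] for x,z in((0,.0196),(.0334,.053),(.04,.053),(.04,0),(0,0)) for y in(c-.007,c+.007)]))
    return L
def phone_parts(t=.008): return [box(-t,t,-.037,.037,.105,.255),cyl(.05,0,.012),cyl(.006,0,.11)]
def render(m,parts,x,y,yaw,up=4):
    im=np.zeros((480*up,640*up),np.uint8)
    r=R.from_euler('z',yaw).as_matrix()
    for p in parts:
        q=proj(m,p@r.T+[x,y,0])
        cv2.fillConvexPoly(im,cv2.convexHull(np.round(q*up+up/2).astype(np.int32)),255)
    return cv2.resize(im,(640,480),interpolation=cv2.INTER_AREA)/255.
def fit(obs,parts,x,y,yaws):
    def cost(v):
        c=0
        for m,reg in obs:
            a=render(m,parts,*v); c+=1-np.minimum(a,reg).sum()/np.maximum(a,reg).sum()
        return c/len(obs)
    best=[]
    for w in yaws:
        s=minimize(cost,[x,y,w],method='Nelder-Mead',options=dict(initial_simplex=np.array([x,y,w])+np.array([[0,0,0],[.006,0,0],[0,.006,0],[0,0,.12]]),maxiter=80))
        best.append((s.fun,s.x))
    return sorted(best,key=lambda b:b[0])
def mask_at(cam,target,P):
    "the reported region nearest to the projection of P"
    m=arm.camera_model(cam); u=proj(m,[P])[0]; out=None
    for d in arm.silhouettes(cam,target):
        r=d["region"]; c=np.argwhere(r).mean(0)[::-1]; e=np.hypot(*(c-u))
        if out is None or e<out[0]: out=(e,r,d["confidence"])
    return m,out
E
python3 - <<'E'
from h import *
print([k for k in dir(arm) if k[0]!='_'])
obs={}
for c in("scene","top"):
    arm.read_camera(c)
    for t,P in(("rest",[.48,-.015,.025]),("phone",[.525,.41,.17])):
        m,o=mask_at(c,t,P); print(c,t,o and (o[0],o[1].sum(),o[2]))
        if o and o[0]<15: obs.setdefault(t,[]).append((m,o[1].astype(float)))
for t,pp,x,y,ys in(("rest",rest_parts(),.48,-.015,(0,.25,.5)),("phone",phone_parts(),.525,.41,(.3,.8,1.3,1.7))):
    for o in [obs[t]]+[[q] for q in obs[t]]:
        print(t,[(round(f,3),np.round(v,3).tolist()) for f,v in fit(o,pp,x,y,ys)])
im=arm.read_camera("wrist");cv2.imwrite("pics/w0.png",im[...,::-1])
m=arm.camera_model("wrist");print(m["origin"],m["rotation"],m["K"])
E
```

```text
['PlanningError', 'camera_model', 'grasp_offset', 'place_of', 'read_camera', 'read_state', 'sign_off', 'silhouettes']Traceback (most recent call last):
  File "<stdin>", line 7, in <module>
  File "h.py", line 39, in mask_at
    m=arm.camera_model(cam); u=proj(m,[P])[0]; out=None
                               ~~~~^^^^^^^
  File "h.py", line 8, in proj
    return u[:,:2]/u[:,2:]
           ~^^^^^^
IndexError: too many indices for array: array is 1-dimensional, but 2 were indexed
```

```bash
python3 - <<'E'
s=open('h.py').read()
s=s.replace('''@np.asarray(m["rotation"])''','''@rot(m["rotation"])''').replace("def proj",'''def rot(r):
    r=np.asarray(r); return R.from_euler('xyz',r).as_matrix() if r.size==3 else R.from_quat(r).as_matrix() if r.size==4 else r
def proj''',1)
open('h.py','w').write(s)
E
cat > fit1.py <<'E'
from h import *
print(arm.camera_model("top"))
obs={}
for c in("scene","top"):
    arm.read_camera(c); print(c,proj(arm.camera_model(c),[[.543,-.17,.13],[.48,-.015,0]]).round())
    for t,P in(("rest",[.48,-.015,.025]),("phone",[.525,.41,.17])):
        m,o=mask_at(c,t,P); print(c,t,o and (o[0],o[1].sum(),o[2]))
        if o and o[0]<15: obs.setdefault(t,[]).append((m,o[1].astype(float)))
for t,pp,x,y,ys in(("rest",rest_parts(),.48,-.015,(0,.25,.5)),("phone",phone_parts(),.525,.41,(.3,.8,1.3,1.7))):
    for o in [obs[t]]+[[q] for q in obs[t]]:
        print(t,[(round(f,3),np.round(v,3).tolist()) for f,v in fit(o,pp,x,y,ys)])
im=arm.read_camera("wrist");cv2.imwrite("pics/w0.png",im[...,::-1])
m=arm.camera_model("wrist");print(m)
E
python3 fit1.py
```

```text
{'K': array([[510.42647333,   0.        , 314.94529263],
       [  0.        , 510.42647333, 235.5295278 ],
       [  0.        ,   0.        ,   1.        ]]), 'origin': array([ 0.26165528, -0.00392374,  1.50322382]), 'rotation': array([ 0.21519377,  0.00508684, -1.63055652])}
scene [[270. 291.]
 [297. 268.]]
scene rest (np.float64(3.15334551089921), np.int64(1085), 0.6)
scene phone (np.float64(12.748429286701546), np.int64(1284), 0.73)
top [[372. 239.]
 [317. 272.]]
top rest (np.float64(0.8374604412814199), np.int64(1245), 0.94)
top phone (np.float64(9.674600304998828), np.int64(1397), 0.74)
rest [(np.float64(0.049), [0.483, -0.013, 0.217]), (np.float64(0.051), [0.483, -0.013, 0.22]), (np.float64(0.052), [0.483, -0.012, 0.217])]
rest [(np.float64(0.048), [0.481, -0.013, 0.218]), (np.float64(0.05), [0.481, -0.013, 0.21]), (np.float64(0.052), [0.481, -0.012, 0.226])]
rest [(np.float64(0.039), [0.484, -0.013, 0.213]), (np.float64(0.039), [0.484, -0.013, 0.222]), (np.float64(0.041), [0.484, -0.013, 0.234])]
phone [(np.float64(0.092), [0.524, 0.412, 1.239]), (np.float64(0.092), [0.524, 0.413, 1.215]), (np.float64(0.093), [0.524, 0.413, 1.211]), (np.float64(0.239), [0.525, 0.414, -0.078])]
phone [(np.float64(0.083), [0.523, 0.414, 1.204]), (np.float64(0.083), [0.523, 0.413, 1.203]), (np.float64(0.083), [0.523, 0.414, 1.238]), (np.float64(0.204), [0.524, 0.414, -0.174])]
phone [(np.float64(0.077), [0.525, 0.413, 1.535]), (np.float64(0.077), [0.525, 0.413, 1.509]), (np.float64(0.077), [0.525, 0.413, 1.536]), (np.float64(0.078), [0.526, 0.414, 1.572])]
{'K': array([[366.74860221,   0.        , 320.36468158],
       [  0.        , 366.74860221, 242.46794132],
       [  0.        ,   0.        ,   1.        ]]), 'origin': array([0.06641298, 0.59942182, 0.37424636]), 'rotation': array([-2.84213026e-01, -5.05628705e-04,  1.34256137e+00])}
```

View pics/w0.png

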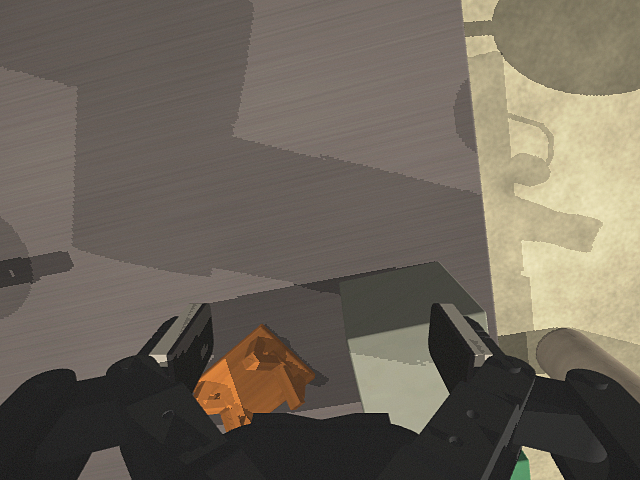

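Both fits agree on the rest: (0.483, -0.013), yaw about 0.217. The phone comes out at (0.524, 0.413), yaw about 1.22, which I'll check again from close by. The wrist picture shows only the far rest (255,370) and the boxes. I'll move over the inner side towards the shaker.

move_arm(series=[{"tx":-0.79,"ty":-0.66,"tz":-0.35,"claw":1},{"tx":-0.79,"ty":-0.66,"tz":-0.35,"claw":1},{"tx":-0.79,"ty":-0.66,"tz":-0.35,"claw":1},{"tx":-0.79,"ty":-0.66,"tz":-0.35,"claw":1},{"tx":-0.79,"ty":-0.66,"tz":-0.35,"claw":1}])

```text
$.series[0]: bad value
```

move_arm(series=[{"tx":-0.59,"ty":-0.79,"claw":1},{"tx":-0.59,"ty":-0.79,"claw":1},{"tx":-0.59,"ty":-0.79,"claw":1},{"tx":-0.59,"ty":-0.79,"claw":1},{"tx":-0.59,"ty":-0.79,"claw":1}])

```text
$.series[0]: bad value
```

move_arm(series=[{"tx":-0.51,"ty":-0.86,"claw":1},{"tx":-0.51,"ty":-0.86,"claw":1},{"tx":-0.51,"ty":-0.86,"claw":1},{"tx":-0.51,"ty":-0.86,"claw":1},{"tx":-0.51,"ty":-0.86,"claw":1}])

```text
$.series[0]: bad value
```

move_arm(series=[{"tx":-0.79,"ty":-0.66,"tz":-0.35,"ax":0,"ay":0,"az":0,"claw":1},{"tx":-0.79,"ty":-0.66,"tz":-0.35,"ax":0,"ay":0,"az":0,"claw":1},{"tx":-0.79,"ty":-0.66,"tz":-0.35,"ax":0,"ay":0,"az":0,"claw":1},{"tx":-0.79,"ty":-0.66,"tz":-0.35,"ax":0,"ay":0,"az":0,"claw":1},{"tx":-0.79,"ty":-0.66,"tz":-0.35,"ax":0,"ay":0,"az":0,"claw":1}])

```text
time_s: 2.02
ee_pos: [0.261, 0.4193, 0.3025]
eef_rot: [3.14, 0.001, 2.911]
wrist_force: [0.5, 0.4, 0.0]
finger_gap: 1.0
gripper_force: 0.0
```

All keys are needed, then. I'll carry on.

move_arm(series=[{"tx":-0.59,"ty":-0.79,"tz":0,"ax":0,"ay":0,"az":0,"claw":1},{"tx":-0.59,"ty":-0.79,"tz":0,"ax":0,"ay":0,"az":0,"claw":1},{"tx":-0.59,"ty":-0.79,"tz":0,"ax":0,"ay":0,"az":0,"claw":1},{"tx":-0.59,"ty":-0.79,"tz":0,"ax":0,"ay":0,"az":0,"claw":1},{"tx":-0.59,"ty":-0.79,"tz":0,"ax":0,"ay":0,"az":0,"claw":1}])

```text
time_s: 2.65
ee_pos: [0.3389, 0.2399, 0.3011]
eef_rot: [3.141, -0.0, 2.913]
wrist_force: [0.3, 1.1, 0.2]
finger_gap: 1.002
gripper_force: 0.0
```

move_arm(series=[{"tx":-0.51,"ty":-0.86,"tz":0,"ax":0,"ay":0,"az":0,"claw":1},{"tx":-0.51,"ty":-0.86,"tz":0,"ax":0,"ay":0,"az":0,"claw":1},{"tx":-0.51,"ty":-0.86,"tz":0,"ax":0,"ay":0,"az":0,"claw":1},{"tx":-0.51,"ty":-0.86,"tz":0,"ax":0,"ay":0,"az":0,"claw":1},{"tx":-0.51,"ty":-0.86,"tz":0,"ax":0,"ay":0,"az":0,"claw":1}])

```text
time_s: 3.28
ee_pos: [0.3995, 0.0501, 0.3011]
eef_rot: [3.141, -0.001, 2.914]
wrist_force: [-0.4, -0.4, 0.2]
finger_gap: 0.999
gripper_force: 0.0
```

Run:
```python
from h import *
s=arm.read_state();print(s["time_s"],s["q"].round(4),s["ee_pos"].round(4),s["eef_rot"].round(4))
print([ (d["position"].round(3) if hasattr(d["position"],"round") else d["position"],d["confidence"]) for c in("scene","top") for _ in[arm.read_camera(c)] for d in arm.place_of(c,"shaker")[:1]+arm.place_of(c,"shaker_lid")[:1]])
```

```text
3.275 [-2.0360e-01 -4.6580e-01 -2.8150e-01  1.7559e+00  6.0000e-04  2.3900e-02] [0.3995 0.0501 0.3011] [ 3.1410e+00 -8.0000e-04  2.9141e+00]
[([0.5421, -0.1694, -0.0005], 0.61), ([0.5441, -0.1714, 0.1336], 0.81), ([0.5454, -0.1732, 0.1305], 0.85)]
```

The arm has a lateral wrist offset of about 0.13 m. I'll write a small planner that turns target poses into call numbers. The first grasp will be nearly horizontal: tilted 20° down, heading 15°, tool x up.

```bash
cat >> h.py <<'E'
def Rhead(h,t):
    "tool heading h deg, tilted t deg below level, tool x up/outward"
    h,t=np.radians([h,t]); f=np.array([np.cos(h),np.sin(h),0]); u=np.array([0,0,1.])
    x=np.sin(t)*f+np.cos(t)*u; z=np.cos(t)*f-np.sin(t)*u
    return np.column_stack([x,np.cross(z,x),z])
def state():
    s=arm.read_state(); return np.array(s["ee_pos"]),R.from_euler('xyz',s["eef_rot"]).as_matrix(),s
def plan(way,start=None,turn=29.):
    "way: list of (TCP, R); prints the row of each call and how often to repeat it"
    p,r=start if start else state()[:2]
    for P,Q in way:
        P=np.asarray(P,float); v=R.from_matrix(r.T@Q).as_rotvec(degrees=True)
        n=max(1,int(np.ceil(max(np.abs(r.T@(P-p)).max()/.195, np.linalg.norm(P-p)/.29, np.linalg.norm(v)/turn))))
        for i in range(n):
            k=n-i; w=R.from_matrix(r.T@Q).as_rotvec(degrees=True)/k; d=r.T@(P-p)/k
            a=np.round(d/.2,3); b=np.round(w/30,3)
            rows=int(np.ceil(max(np.linalg.norm(d)/.0625,np.linalg.norm(w)/10.7)+.3))
            p=p+r@(a*.2); r=r@R.from_rotvec(b*30,degrees=True).as_matrix()
            print(a,b,"x%d"%rows,"->",p.round(3))
    return p,r
E
python3 - <<'E'
from h import *
T=Rhead(15,20)
plan([([.47,-.12,.30],Rhead(90,90)),([.47,-.12,.30],Rhead(15,90)),([.561,-.166,.22],T),([.561,-.166,.0605],T)])
E
```

```text
[-0.178 -0.25   0.002] [0.    0.    0.856] x3 -> [ 0.423 -0.006  0.301]
[-0.27  -0.148  0.003] [ 0.    -0.     0.857] x3 -> [ 0.446 -0.063  0.3  ]
[-0.307 -0.017  0.002] [ 0.001 -0.     0.856] x3 -> [ 0.47 -0.12  0.3 ]
[-0. -0.  0.] [-0.     0.     0.833] x3 -> [ 0.47 -0.12  0.3 ]
[-0. -0.  0.] [-0.     0.     0.834] x3 -> [ 0.47 -0.12  0.3 ]
[-0. -0.  0.] [-0.     0.     0.833] x3 -> [ 0.47 -0.12  0.3 ]
[0.127 0.113 0.133] [-0.     0.778  0.   ] x3 -> [ 0.5   -0.135  0.273]
[0.063 0.114 0.173] [-0.     0.778  0.   ] x3 -> [ 0.531 -0.151  0.247]
[-0.01   0.113  0.183] [-0.     0.778 -0.   ] x3 -> [ 0.561 -0.166  0.22 ]
[-0.75   0.     0.273] [-0. -0. -0.] x3 -> [ 0.561 -0.166  0.06 ]
```

move_arm(series=[{"tx":-0.178,"ty":-0.25,"tz":0,"ax":0,"ay":0,"az":0.856,"claw":1},{"tx":-0.178,"ty":-0.25,"tz":0,"ax":0,"ay":0,"az":0.856,"claw":1},{"tx":-0.178,"ty":-0.25,"tz":0,"ax":0,"ay":0,"az":0.856,"claw":1}])

```text
time_s: 3.95
ee_pos: [0.4228, -0.0076, 0.3012]
eef_rot: [3.142, -0.0, 2.461]
wrist_force: [-0.5, -0.1, -0.8]
finger_gap: 1.0
gripper_force: 0.0
```

move_arm(series=[{"tx":-0.27,"ty":-0.148,"tz":0,"ax":0,"ay":0,"az":0.856,"claw":1},{"tx":-0.27,"ty":-0.148,"tz":0,"ax":0,"ay":0,"az":0.856,"claw":1},{"tx":-0.27,"ty":-0.148,"tz":0,"ax":0,"ay":0,"az":0.856,"claw":1}])

```text
time_s: 4.32
ee_pos: [0.4465, -0.0644, 0.3011]
eef_rot: [-3.141, -0.001, 2.013]
wrist_force: [1.3, 0.0, -0.2]
finger_gap: 0.998
gripper_force: 0.0
```

move_arm(series=[{"tx":-0.307,"ty":-0.017,"tz":0,"ax":0,"ay":0,"az":0.856,"claw":1},{"tx":-0.307,"ty":-0.017,"tz":0,"ax":0,"ay":0,"az":0.856,"claw":1},{"tx":-0.307,"ty":-0.017,"tz":0,"ax":0,"ay":0,"az":0.856,"claw":1}])

```text
time_s: 4.7
ee_pos: [0.47, -0.1212, 0.301]
eef_rot: [-3.141, -0.001, 1.565]
wrist_force: [-0.1, 0.5, -0.6]
finger_gap: 1.003
gripper_force: 0.0
```

move_arm(series=[{"tx":0,"ty":0,"tz":0,"ax":0,"ay":0,"az":0.833,"claw":1},{"tx":0,"ty":0,"tz":0,"ax":0,"ay":0,"az":0.833,"claw":1},{"tx":0,"ty":0,"tz":0,"ax":0,"ay":0,"az":0.833,"claw":1}])

```text
time_s: 5.08
ee_pos: [0.47, -0.1206, 0.3014]
eef_rot: [3.141, -0.0, 1.13]
wrist_force: [0.0, 0.2, -0.4]
finger_gap: 1.0
gripper_force: 0.0
```

move_arm(series=[{"tx":0,"ty":0,"tz":0,"ax":0,"ay":0,"az":0.833,"claw":1},{"tx":0,"ty":0,"tz":0,"ax":0,"ay":0,"az":0.833,"claw":1},{"tx":0,"ty":0,"tz":0,"ax":0,"ay":0,"az":0.833,"claw":1}])

```text
time_s: 5.45
ee_pos: [0.47, -0.1206, 0.3013]
eef_rot: [-3.142, -0.0, 0.694]
wrist_force: [-1.0, 0.3, 0.4]
finger_gap: 0.999
gripper_force: 0.0
```

move_arm(series=[{"tx":0,"ty":0,"tz":0,"ax":0,"ay":0,"az":0.833,"claw":1},{"tx":0,"ty":0,"tz":0,"ax":0,"ay":0,"az":0.833,"claw":1},{"tx":0,"ty":0,"tz":0,"ax":0,"ay":0,"az":0.833,"claw":1}])

```text
time_s: 5.82
ee_pos: [0.47, -0.1206, 0.3013]
eef_rot: [-3.141, -0.0, 0.258]
wrist_force: [-0.4, -0.9, -0.0]
finger_gap: 0.998
gripper_force: 0.0
```

move_arm(series=[{"tx":0.127,"ty":0.113,"tz":0.133,"ax":0,"ay":0.778,"az":0,"claw":1},{"tx":0.127,"ty":0.113,"tz":0.133,"ax":0,"ay":0.778,"az":0,"claw":1},{"tx":0.127,"ty":0.113,"tz":0.133,"ax":0,"ay":0.778,"az":0,"claw":1},{"tx":0.127,"ty":0.113,"tz":0.133,"ax":0,"ay":0.778,"az":0,"claw":1}])

```text
time_s: 6.32
ee_pos: [0.5002, -0.1368, 0.2755]
eef_rot: [3.14, -0.407, 0.261]
wrist_force: [-0.1, 0.4, -1.1]
finger_gap: 1.0
gripper_force: 0.0
```

Run:
```python
from h import *
p,r,s=state();print(s["time_s"],s["q"].round(3),p.round(4),r.round(3))
plan([([.561,-.166,.22],Rhead(15,20))])
```

```text
6.325 [-0.725 -0.549 -0.44   1.445  0.335  2.196] [ 0.5002 -0.1368  0.2755] [[ 0.887  0.257  0.382]
 [ 0.237 -0.966  0.101]
 [ 0.395  0.001 -0.919]]
[0.063 0.11  0.178] [ 0.002  0.778 -0.   ] x3 -> [ 0.531 -0.151  0.248]
[-0.013  0.109  0.189] [ 0.002  0.779 -0.001] x3 -> [ 0.561 -0.166  0.22 ]
```

move_arm(series=[{"tx":0.063,"ty":0.11,"tz":0.178,"ax":0,"ay":0.778,"az":0,"claw":1},{"tx":0.063,"ty":0.11,"tz":0.178,"ax":0,"ay":0.778,"az":0,"claw":1},{"tx":0.063,"ty":0.11,"tz":0.178,"ax":0,"ay":0.778,"az":0,"claw":1},{"tx":0.063,"ty":0.11,"tz":0.178,"ax":0,"ay":0.778,"az":0,"claw":1}])

```text
time_s: 6.82
ee_pos: [0.5311, -0.1518, 0.2486]
eef_rot: [3.139, -0.812, 0.262]
wrist_force: [-0.3, -0.2, 1.1]
finger_gap: 0.997
gripper_force: 0.0
```

move_arm(series=[{"tx":-0.013,"ty":0.11,"tz":0.189,"ax":0,"ay":0.779,"az":0,"claw":1},{"tx":-0.013,"ty":0.11,"tz":0.189,"ax":0,"ay":0.779,"az":0,"claw":1},{"tx":-0.013,"ty":0.11,"tz":0.189,"ax":0,"ay":0.779,"az":0,"claw":1},{"tx":-0.013,"ty":0.11,"tz":0.189,"ax":0,"ay":0.779,"az":0,"claw":1}])

```text
time_s: 7.32
ee_pos: [0.5696, -0.1786, 0.2093]
eef_rot: [-3.123, -1.223, 0.259]
wrist_force: [-1.0, -0.0, 0.2]
finger_gap: 0.999
gripper_force: 0.0
```

Run:
```python
from h import *
p,r,s=state();print(s["time_s"],s["q"].round(3),p.round(4),r.round(3))
T=Rhead(15,20);plan([([.561,-.166,.0605],T)])
im=arm.read_camera("wrist");cv2.imwrite("pics/w1.png",im[...,::-1])
for c in("wrist","top","scene"):
    if c!="wrist": arm.read_camera(c)
    print(c,[(np.round(d["position"],4).tolist(),round(d["confidence"],2)) for t in("shaker","shaker_lid") for d in arm.place_of(c,t)[:2]])
```

```text
7.325 [-1.053 -0.838 -1.089  0.742  1.152  2.197] [ 0.5696 -0.1786  0.2093] [[ 0.33   0.273  0.904]
 [ 0.087 -0.962  0.259]
 [ 0.94  -0.007 -0.341]]
[-0.708 -0.068  0.231] [-0.031 -0.002 -0.002] x3 -> [ 0.561 -0.166  0.06 ]
wrist []
top [([0.5458, -0.1702, 0.1309], 0.47)]
scene [([0.5418, -0.1697, 0.0007], 0.89), ([0.5223, 0.4112, 0.0012], 0.69), ([0.7775, 0.125, -0.0008], 0.65), ([0.5454, -0.1688, 0.1317], 0.6)]
```

View pics/w1.png

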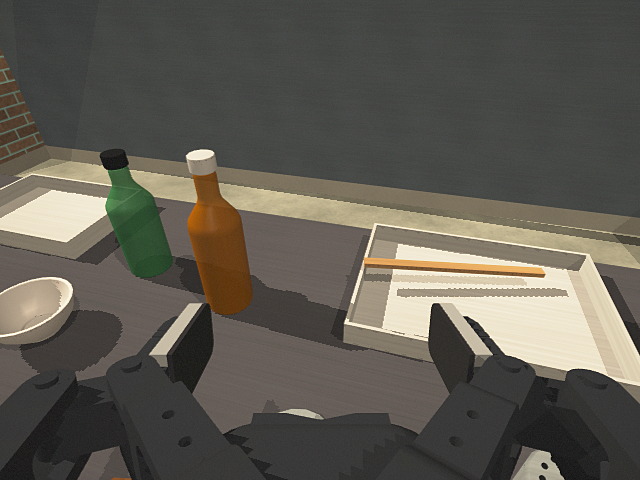

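The wrist view shows the lid just at the bottom edge (300,412), between the fingers. Joints 2 and 3 have reached their limits, so I'll fit the kinematics from the recorded states and choose a grasp direction with margin.

```bash
cat >> h.py <<'E'
from scipy.optimize import least_squares
LO=np.array([-2.99,-.84,-1.1,-1.84,-1.51,-3.14]);HI=np.array([2.99,1.86,1.16,2.11,1.56,3.14])
def fk(q,g):
    h,c,a2,a3,d4,d5,L=g; f=q[1]-q[2]; ph=f+q[3]
    l=np.array([0,1.,0]); z0=np.array([np.cos(ph),0,-np.sin(ph)]); w=np.cross(l,z0)
    z=z0*np.cos(q[4])+l*np.sin(q[4])
    p=np.array([c+a2*np.sin(q[1])+a3*np.cos(f),d4,h+a2*np.cos(q[1])-a3*np.sin(f)])+d5*w+L*z
    x=R.from_rotvec(z*q[5]).apply(w); B=R.from_euler('z',q[0]).as_matrix()
    return B@p,B@np.column_stack([x,np.cross(z,x),z])
def ik(P,Q,g,q0):
    def e(q):
        p,r=fk(q,g); return np.r_[(p-P)*5,R.from_matrix(r.T@Q).as_rotvec()]
    s=least_squares(e,np.clip(q0,LO+.01,HI-.01),bounds=(LO,HI)); return s.x,np.abs(s.fun).max()
E
cat > data.py <<'E'
import numpy as np
D=[([1.125,.105,.096,1.564,0,1.353],[.135,.584,.230]),
([-.2036,-.4658,-.2815,1.7559,.0006,.0239],[.3995,.0501,.3011]),
([-.725,-.549,-.44,1.445,.335,2.196],[.5002,-.1368,.2755]),
([-1.053,-.838,-1.089,.742,1.152,2.197],[.5696,-.1786,.2093])]
E
python3 - <<'E'
from h import *; from data import D
def res(g): return np.r_[np.concatenate([fk(np.array(q),g)[0]-p for q,p in D]),.003*(g-[.2,0,.36,.55,.13,0,.3])]
s=least_squares(res,[.2,0,.36,.55,.13,0,.3]); g=s.x; print(g.round(4),(s.fun[:12]*1e3).round(1)); np.save("g.npy",g)
print(fk(np.array(D[3][0]),g)[1].round(3))
S=np.array([.544,-.1705])
for H in(0,15,30,45):
  for t in(20,30,40,50):
    T=Rhead(H,t); o=[]
    for zg in(.067,.16):
        q,e=min((ik(np.r_[S,zg]+.019*T[:,2],T,g,np.array(q0)) for q0 in(D[3][0],D[2][0])),key=lambda k:k[1]); o+= [round(e,3),q.round(2).tolist()]
    print(H,t,o)
E
```

```text
[0.2948 0.153  0.2657 0.4671 0.1262 0.078  0.3145] [ -3.4 -15.9  10.5  32.2 -10.2   2.3   5.3  -4.3 -10.2  -6.1  24.8  -2.5]
[[ 0.329  0.274  0.904]
 [ 0.088 -0.962  0.259]
 [ 0.94  -0.006 -0.341]]
0 20 [np.float64(0.156), [-1.04, -0.35, -1.1, 0.09, 1.05, 2.43], np.float64(0.138), [-1.0, -0.8, -1.1, 0.56, 0.98, 2.43]]
0 30 [np.float64(0.092), [-0.94, -0.54, -1.1, 0.36, 0.81, 2.44], np.float64(0.094), [-0.95, -0.84, -1.08, 0.67, 0.83, 2.44]]
0 40 [np.float64(0.023), [-0.85, -0.67, -1.1, 0.51, 0.62, 2.49], np.float64(0.03), [-0.85, -0.84, -0.99, 0.8, 0.62, 2.48]]
0 50 [np.float64(0.0), [-0.78, -0.57, -0.98, 0.62, 0.47, 2.5], np.float64(0.0), [-0.78, -0.73, -0.87, 0.89, 0.47, 2.5]]
15 20 [np.float64(0.0), [-1.07, -0.23, -1.05, 0.17, 1.15, 2.19], np.float64(0.005), [-1.07, -0.65, -1.1, 0.56, 1.15, 2.17]]
15 30 [np.float64(0.0), [-1.01, -0.33, -1.02, 0.42, 0.98, 2.12], np.float64(0.0), [-1.01, -0.66, -1.02, 0.75, 0.98, 2.12]]
15 40 [np.float64(0.0), [-0.94, -0.37, -0.95, 0.58, 0.79, 2.12], np.float64(0.0), [-0.94, -0.61, -0.9, 0.88, 0.79, 2.12]]
15 50 [np.float64(0.0), [-0.85, -0.33, -0.8
[... 345 characters left out ...]
 [-0.97, -0.02, -0.71, 0.79, 0.87, 1.69], np.float64(0.0), [-0.97, -0.26, -0.69, 1.05, 0.87, 1.69]]
30 50 [np.float64(0.0), [-0.89, -0.08, -0.66, 0.86, 0.69, 1.78], np.float64(0.0), [-0.89, -0.27, -0.61, 1.1, 0.69, 1.78]]
45 20 [np.float64(0.0), [-1.06, 0.59, -0.41, 1.21, 1.13, 0.87], np.float64(0.0), [-1.06, 0.28, -0.52, 1.42, 1.13, 0.87]]
45 30 [np.float64(0.0), [-1.02, 0.4, -0.46, 1.1, 1.0, 1.12], np.float64(0.0), [-1.02, 0.13, -0.51, 1.31, 1.0, 1.12]]
45 40 [np.float64(0.0), [-0.96, 0.25, -0.48, 1.05, 0.85, 1.3], np.float64(0.0), [-0.96, 0.02, -0.49, 1.27, 0.85, 1.3]]
45 50 [np.float64(0.0), [-0.89, 0.15, -0.47, 1.04, 0.69, 1.44], np.float64(0.0), [-0.89, -0.04, -0.44, 1.26, 0.69, 1.44]]
```

Run:
```python
from h import *
plan([([.560,-.162,.22],Rhead(27,20))])
```

```text
[ 0.048 -0.091 -0.04 ] [ 0.346 -0.008 -0.137] x2 -> [ 0.56  -0.162  0.22 ]
```

move_arm(series=[{"tx":0.048,"ty":-0.09,"tz":-0.04,"ax":0.346,"ay":-0.008,"az":-0.137,"claw":1},{"tx":0.048,"ty":-0.09,"tz":-0.04,"ax":0.346,"ay":-0.008,"az":-0.137,"claw":1},{"tx":0.048,"ty":-0.09,"tz":-0.04,"ax":0.346,"ay":-0.008,"az":-0.137,"claw":1}])

```text
time_s: 8.15
ee_pos: [0.5602, -0.1633, 0.2187]
eef_rot: [-3.126, -1.222, 0.456]
wrist_force: [0.6, 0.5, -0.3]
finger_gap: 1.003
gripper_force: 0.0
```

Run:
```python
from h import *
p,r,s=state();print(s["time_s"],s["q"].round(3),p.round(4),r.round(3))
plan([([.560,-.162,.18],Rhead(27,20)),([.560,-.162,.0605],Rhead(27,20))])
```

```text
8.15 [-1.074 -0.426 -0.769  1.16   1.221  1.648] [ 0.5602 -0.1633  0.2187] [[ 0.307  0.453  0.837]
 [ 0.151 -0.891  0.428]
 [ 0.94  -0.005 -0.342]]
[-0.181 -0.005  0.068] [-0.002 -0.    -0.01 ] x1 -> [ 0.56  -0.162  0.18 ]
[-0.561 -0.     0.204] [-0. -0. -0.] x3 -> [ 0.56  -0.162  0.061]
```

move_arm(series=[{"tx":-0.37,"ty":-0.005,"tz":0.135,"ax":0,"ay":0,"az":-0.01,"claw":1},{"tx":-0.55,"ty":-0.005,"tz":0.2,"ax":0,"ay":0,"az":-0.01,"claw":1},{"tx":-0.742,"ty":-0.005,"tz":0.271,"ax":0,"ay":0,"az":-0.01,"claw":1},{"tx":-0.742,"ty":-0.005,"tz":0.271,"ax":0,"ay":0,"az":-0.01,"claw":1},{"tx":-0.742,"ty":-0.005,"tz":0.271,"ax":0,"ay":0,"az":-0.01,"claw":1}])

```text
time_s: 8.78
ee_pos: [0.5605, -0.1622, 0.0642]
eef_rot: [3.12, -1.223, 0.493]
wrist_force: [0.0, 0.1, 0.7]
finger_gap: 0.997
gripper_force: 0.0
```

Run:
```python
from h import *
p,r,s=state();print(s["time_s"],s["q"].round(3),p.round(4),r.round(3),(p-.019*r[:,2]).round(4))
im=arm.read_camera("scene");cv2.imwrite("pics/s1.png",cv2.resize(im[200:400,150:400],None,fx=3,fy=3,interpolation=cv2.INTER_CUBIC)[...,::-1])
```

```text
8.775 [-1.072 -0.17  -0.876  0.785  1.222  1.648] [ 0.5605 -0.1622  0.0642] [[ 0.301  0.455  0.838]
 [ 0.161 -0.89   0.426]
 [ 0.94   0.007 -0.341]] [ 0.5445 -0.1703  0.0707]
```

View pics/s1.png

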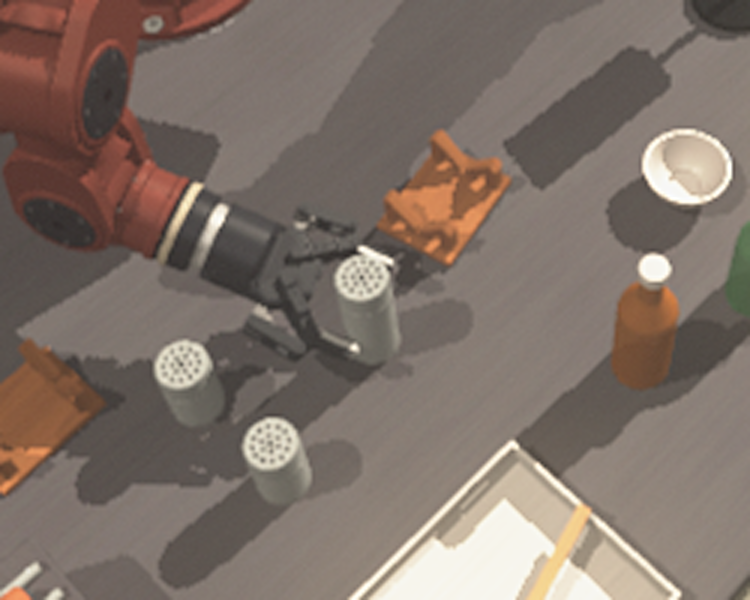

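The fingers straddle the tall shaker, at (365,300) in the crop, with the short ones clear. I'll lower slightly and close.

move_arm(series=[{"tx":-0.018,"ty":0,"tz":0.006,"ax":0,"ay":0,"az":0,"claw":1},{"tx":-0.018,"ty":0,"tz":0.006,"ax":0,"ay":0,"az":0,"claw":0},{"tx":-0.018,"ty":0,"tz":0.006,"ax":0,"ay":0,"az":0,"claw":0},{"tx":-0.018,"ty":0,"tz":0.006,"ax":0,"ay":0,"az":0,"claw":0},{"tx":-0.018,"ty":0,"tz":0.006,"ax":0,"ay":0,"az":0,"claw":0}], squeeze=60)

```text
time_s: 9.45
ee_pos: [0.56, -0.1619, 0.0588]
eef_rot: [3.125, -1.223, 0.489]
wrist_force: [-1.8, -0.9, 4.8]
finger_gap: 0.566
gripper_force: 61.1
```

move_arm(series=[{"tx":0,"ty":0,"tz":0,"ax":0,"ay":0,"az":0,"claw":0},{"tx":0,"ty":0,"tz":0,"ax":0,"ay":0,"az":0,"claw":0},{"tx":0,"ty":0,"tz":0,"ax":0,"ay":0,"az":0,"claw":0},{"tx":0,"ty":0,"tz":0,"ax":0,"ay":0,"az":0,"claw":0}])

```text
time_s: 9.95
ee_pos: [0.56, -0.1619, 0.0588]
eef_rot: [3.125, -1.223, 0.489]
wrist_force: [-1.3, -1.1, 6.0]
finger_gap: 0.57
gripper_force: 61.2
```

```bash
cat >> h.py <<'E'
REST=np.array([.483,-.013,.055]); GH=90+np.degrees(.217)
def tcp(mid,Q,m): return np.asarray(mid)-Q@m
E
python3 - <<'E'
from h import *
p,r,s=state();print(s["q"].round(3))
m=r.T@(np.array([.544,-.1705,.065])-p); a=r.T@[0,0,1]; print("mid in tool",m.round(4),"axis",a.round(4)); m[1]=0; np.save("grip1.npy",[m,a])
tl=np.degrees(np.arctan2(-a[2],a[0])); print("tilt",tl)
W=[]
up=r; W.append((tcp([.544,-.1705,.22],r,m),r))
for mid,H,t in(([.52,-.14,.23],27,50),([.50,-.10,.23],27,80),([.48,-.06,.23],40,90+tl),([.483,-.013,.20],GH,90+tl),([.483,-.013,.075],GH,90+tl)):
    Q=Rhead(H,t); W.append((tcp(mid,Q,m),Q))
plan(W)
E
```

```text
[-1.073 -0.155 -0.875  0.775  1.222  1.645]
mid in tool [-0.0004  0.0004 -0.0192] axis [ 0.9401  0.0058 -0.3408]
tilt 19.92756801283477
[ 0.729  0.007 -0.264] [0. 0. 0.] x3 -> [ 0.56  -0.162  0.214]
[-0.007 -0.095 -0.032] [ 0.002 -0.501  0.006] x2 -> [ 0.546 -0.148  0.215]
[-0.015 -0.096 -0.03 ] [ 0.002 -0.501  0.005] x2 -> [ 0.531 -0.134  0.216]
[-0.024 -0.112 -0.005] [-0.  -0.5  0. ] x2 -> [ 0.517 -0.116  0.213]
[-0.024 -0.112  0.001] [-0.  -0.5  0. ] x2 -> [ 0.503 -0.098  0.211]
[-0.023 -0.108 -0.006] [-0.019 -0.497 -0.218] x2 -> [ 0.489 -0.081  0.211]
[-0.011 -0.11  -0.003] [-0.019 -0.497 -0.218] x2 -> [ 0.475 -0.064  0.212]
[ 0.073 -0.048  0.027] [-0.237  0.    -0.652] x3 -> [ 0.478 -0.049  0.202]
[ 0.086 -0.023  0.022] [-0.236  0.    -0.652] x3 -> [ 0.481 -0.034  0.192]
[0.088 0.004 0.021] [-0.237  0.    -0.653] x3 -> [ 0.484 -0.019  0.182]
[0.213 0.    0.588] [0. 0. 0.] x3 -> [ 0.484 -0.019  0.057]
```

move_arm(series=[{"tx":0.2,"ty":0.002,"tz":-0.072,"ax":0,"ay":0,"az":0,"claw":0},{"tx":0.45,"ty":0.004,"tz":-0.163,"ax":0,"ay":0,"az":0,"claw":0},{"tx":0.729,"ty":0.007,"tz":-0.264,"ax":0,"ay":0,"az":0,"claw":0},{"tx":0.729,"ty":0.007,"tz":-0.264,"ax":0,"ay":0,"az":0,"claw":0}])

```text
time_s: 10.45
ee_pos: [0.5611, -0.1634, 0.2175]
eef_rot: [3.106, -1.222, 0.507]
wrist_force: [-0.4, 0.6, -2.0]
finger_gap: 0.573
gripper_force: 62.4
```

move_arm(series=[{"tx":-0.007,"ty":-0.095,"tz":-0.032,"ax":0,"ay":-0.5,"az":0,"claw":0},{"tx":-0.007,"ty":-0.095,"tz":-0.032,"ax":0,"ay":-0.5,"az":0,"claw":0}])

```text
time_s: 10.7
ee_pos: [0.5453, -0.1477, 0.2136]
eef_rot: [3.132, -0.956, 0.481]
wrist_force: [0.4, -0.1, -2.6]
finger_gap: 0.57
gripper_force: 62.3
```

move_arm(series=[{"tx":-0.015,"ty":-0.096,"tz":-0.03,"ax":0,"ay":-0.5,"az":0,"claw":0},{"tx":-0.015,"ty":-0.096,"tz":-0.03,"ax":0,"ay":-0.5,"az":0,"claw":0}])

```text
time_s: 10.95
ee_pos: [0.5308, -0.1334, 0.2147]
eef_rot: [3.134, -0.694, 0.479]
wrist_force: [-0.1, 0.4, -1.9]
finger_gap: 0.575
gripper_force: 62.3
```

move_arm(series=[{"tx":-0.024,"ty":-0.112,"tz":-0.005,"ax":0,"ay":-0.5,"az":0,"claw":0},{"tx":-0.024,"ty":-0.112,"tz":-0.005,"ax":0,"ay":-0.5,"az":0,"claw":0}])

```text
time_s: 11.2
ee_pos: [0.5167, -0.1149, 0.2118]
eef_rot: [3.136, -0.432, 0.477]
wrist_force: [-0.2, -0.6, -1.7]
finger_gap: 0.569
gripper_force: 62.4
```

move_arm(series=[{"tx":-0.024,"ty":-0.112,"tz":0,"ax":0,"ay":-0.5,"az":0,"claw":0},{"tx":-0.024,"ty":-0.112,"tz":0,"ax":0,"ay":-0.5,"az":0,"claw":0},{"tx":-0.024,"ty":-0.112,"tz":0,"ax":0,"ay":-0.5,"az":0,"claw":0}])

```text
time_s: 11.58
ee_pos: [0.5032, -0.097, 0.2086]
eef_rot: [3.139, -0.174, 0.476]
wrist_force: [0.3, 0.2, -2.0]
finger_gap: 0.572
gripper_force: 62.5
```

Run:
```python
from h import *
p,r,s=state();print(s["time_s"],s["q"].round(3),p.round(4),r.round(3),s["gripper_force"],s["finger_gap"],np.round(s["wrist_force"],1))
m,a=np.load("grip1.npy"); print(r@a); tl=np.degrees(np.arctan2(-a[2],a[0]))
W=[]
for mid,H,t in(([.48,-.06,.23],40,90+tl),([.483,-.013,.20],GH,90+tl)):
    Q=Rhead(H,t); W.append((tcp(mid,Q,m),Q))
plan(W)
```

```text
11.575 [-0.536 -0.335 -0.362  1.449  0.145  2.137] [ 0.5032 -0.097   0.2086] [[ 0.876  0.458  0.155]
 [ 0.451 -0.889  0.077]
 [ 0.173  0.003 -0.985]] 62.51036882400513 0.5719526949871064 [ 0.3  0.2 -2. ]
[0.77305295 0.39289582 0.49801808]
[-0.022 -0.105 -0.012] [-0.016 -0.495 -0.215] x2 -> [ 0.489 -0.081  0.21 ]
[-0.014 -0.108 -0.009] [-0.016 -0.496 -0.214] x2 -> [ 0.475 -0.064  0.212]
[ 0.073 -0.048  0.027] [-0.237 -0.    -0.652] x3 -> [ 0.478 -0.049  0.202]
[ 0.086 -0.023  0.022] [-0.236  0.    -0.652] x3 -> [ 0.481 -0.034  0.192]
[0.088 0.005 0.021] [-0.237  0.    -0.652] x3 -> [ 0.484 -0.019  0.182]
```

move_arm(series=[{"tx":-0.022,"ty":-0.105,"tz":-0.012,"ax":-0.016,"ay":-0.495,"az":-0.215,"claw":0},{"tx":-0.022,"ty":-0.105,"tz":-0.012,"ax":-0.016,"ay":-0.495,"az":-0.215,"claw":0}])

```text
time_s: 11.82
ee_pos: [0.4885, -0.0811, 0.211]
eef_rot: [3.124, 0.088, 0.585]
wrist_force: [1.2, -0.1, -1.3]
finger_gap: 0.569
gripper_force: 62.5
```

move_arm(series=[{"tx":-0.014,"ty":-0.108,"tz":-0.009,"ax":-0.016,"ay":-0.495,"az":-0.215,"claw":0},{"tx":-0.014,"ty":-0.108,"tz":-0.009,"ax":-0.016,"ay":-0.495,"az":-0.215,"claw":0}])

```text
time_s: 12.08
ee_pos: [0.4743, -0.0642, 0.2123]
eef_rot: [-3.141, 0.349, 0.698]
wrist_force: [0.4, -0.0, -1.9]
finger_gap: 0.562
gripper_force: 62.6
```

move_arm(series=[{"tx":0.073,"ty":-0.048,"tz":0.027,"ax":-0.237,"ay":0,"az":-0.652,"claw":0},{"tx":0.073,"ty":-0.048,"tz":0.027,"ax":-0.237,"ay":0,"az":-0.652,"claw":0},{"tx":0.073,"ty":-0.048,"tz":0.027,"ax":-0.237,"ay":0,"az":-0.652,"claw":0}])

```text
time_s: 12.45
ee_pos: [0.4771, -0.0497, 0.2025]
eef_rot: [3.139, 0.346, 1.057]
wrist_force: [-0.4, 0.9, -1.8]
finger_gap: 0.567
gripper_force: 62.7
```

move_arm(series=[{"tx":0.086,"ty":-0.023,"tz":0.022,"ax":-0.237,"ay":0,"az":-0.652,"claw":0},{"tx":0.086,"ty":-0.023,"tz":0.022,"ax":-0.237,"ay":0,"az":-0.652,"claw":0},{"tx":0.086,"ty":-0.023,"tz":0.022,"ax":-0.237,"ay":0,"az":-0.652,"claw":0}])

```text
time_s: 12.82
ee_pos: [0.4806, -0.0352, 0.1933]
eef_rot: [3.137, 0.347, 1.416]
wrist_force: [-0.3, 0.4, -2.1]
finger_gap: 0.568
gripper_force: 62.8
```

move_arm(series=[{"tx":0.088,"ty":0.005,"tz":0.021,"ax":-0.237,"ay":0,"az":-0.652,"claw":0},{"tx":0.088,"ty":0.005,"tz":0.021,"ax":-0.237,"ay":0,"az":-0.652,"claw":0},{"tx":0.088,"ty":0.005,"tz":0.021,"ax":-0.237,"ay":0,"az":-0.652,"claw":0},{"tx":0.088,"ty":0.005,"tz":0.021,"ax":-0.237,"ay":0,"az":-0.652,"claw":0}])

```text
time_s: 13.32
ee_pos: [0.4847, -0.0207, 0.1837]
eef_rot: [3.137, 0.349, 1.777]
wrist_force: [0.0, 0.5, -2.2]
finger_gap: 0.565
gripper_force: 62.9
```

Run:
```python
from h import *
p,r,s=state();print(s["time_s"],s["q"].round(3),p.round(4),r.round(3),s["gripper_force"],s["finger_gap"],np.round(s["wrist_force"],1))
m,a=np.load("grip1.npy"); print((r@a).round(4),(p+r@m).round(4)); tl=np.degrees(np.arctan2(-a[2],a[0]))
for c in("scene","top"):
    im=arm.read_camera(c)
    for t in("shaker","shaker_mid","shaker_lid","rest_groove"): print(c,t,[(np.round(d["position"],4).tolist(),round(d["confidence"],2)) for d in arm.place_of(c,t)[:3]])
cv2.imwrite("pics/t2.png",cv2.resize(im[170:350,220:460],None,fx=3,fy=3,interpolation=cv2.INTER_CUBIC)[...,::-1])
Q=Rhead(GH,90+tl)
plan([(tcp([.483,-.013,.09],Q,m),Q),(tcp([.483,-.013,.056],Q,m),Q)])
```

```text
13.325 [-0.107 -0.356 -0.449  1.362 -0.33   1.238] [ 0.4847 -0.0207  0.1837] [[-0.192  0.979  0.074]
 [ 0.92   0.206 -0.334]
 [-0.342  0.004 -0.94 ]] 62.85339832305908 0.564715709028176 [ 0.   0.5 -2.2]
[-0.2002  0.9798 -0.0015] [ 0.4833 -0.0147  0.2019]
scene shaker [([0.4916, -0.0723, 0.2014], 0.81), ([0.4861, -0.0177, 0.0052], 0.17)]
scene shaker_mid [([0.4791, -0.0154, 0.2017], 0.77)]
scene shaker_lid [([0.4684, 0.0515, 0.2063], 0.93), ([0.7423, -0.0102, -0.0008], 0.22)]
scene rest_groove [([0.3204, 0.4584, 0.0535], 0.79), ([0.3694, -0.4537, 0.0493], 0.66), ([0.4821, -0.0127, 0.0516], 0.65)]
top shaker [([0.4968, -0.0781, 0.2001], 0.61)]
top shaker_mid [([0.4812, -0.0126, 0.1971], 0.7)]
top shaker_lid []
top rest_groove [([0.4823, -0.0108, 0.0555], 0.91), ([0.3156, 0.4617, 0.0551], 0.8), ([0.3663, -0.4514, 0.0576], 0.71)]
[ 0.197 -0.002  0.523] [ 0.004  0.004 -0.006] x3 -> [ 0.484 -0.019  0.072]
[0.057 0.    0.16 ] [ 0. -0. -0.] x1 -> [ 0.484 -0.019  0.038]
```

View pics/t2.png

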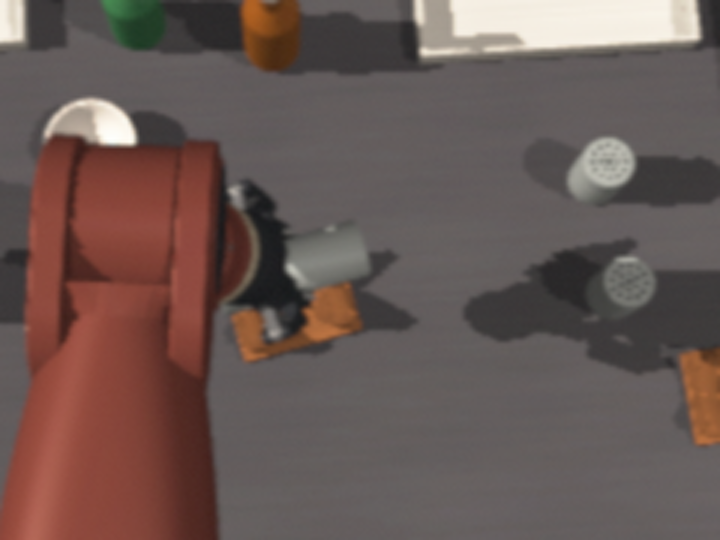

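The crop shows the shaker level above the rest at (325,260), parallel to it, and the tool-based middle point agrees with the networks. I'll lower it gently.

move_arm(series=[{"tx":0.06,"ty":0,"tz":0.18,"ax":0.004,"ay":0.004,"az":-0.03,"claw":0},{"tx":0.13,"ty":-0.001,"tz":0.35,"ax":0.004,"ay":0.004,"az":-0.03,"claw":0},{"tx":0.197,"ty":-0.002,"tz":0.523,"ax":0.004,"ay":0.004,"az":-0.03,"claw":0},{"tx":0.197,"ty":-0.002,"tz":0.523,"ax":0.004,"ay":0.004,"az":-0.03,"claw":0},{"tx":0.197,"ty":-0.002,"tz":0.523,"ax":0.004,"ay":0.004,"az":-0.03,"claw":0}])

```text
time_s: 14.45
ee_pos: [0.4851, -0.0192, 0.0734]
eef_rot: [-3.139, 0.348, 1.801]
wrist_force: [1.1, 0.8, -1.3]
finger_gap: 0.567
gripper_force: 62.8
```

Run:
```python
from h import *
p,r,s=state(); m,a=np.load("grip1.npy"); print(s["time_s"],(r@a).round(4),(p+r@m).round(4),np.round(s["wrist_force"],1),np.degrees(np.arctan2(*(r@a)[[1,0]])),GH); tl=np.degrees(np.arctan2(-a[2],a[0]))
Q=Rhead(GH,90+tl)
plan([(tcp([.483,-.0125,.057],Q,m),Q),(tcp([.483,-.0125,.055],Q,m),Q)])
```

```text
14.45 [-2.216e-01  9.751e-01 -7.000e-04] [ 0.4837 -0.0131  0.0916] [ 1.1  0.8 -1.3] 102.8005787823241 102.43318415433886
[ 0.063 -0.002  0.161] [0.003 0.001 0.024] x1 -> [ 0.484 -0.018  0.039]
[ 0.003 -0.     0.01 ] [ 0.  0. -0.] x1 -> [ 0.484 -0.019  0.037]
```

move_arm(series=[{"tx":0.02,"ty":-0.001,"tz":0.05,"ax":0,"ay":0,"az":0.012,"claw":0},{"tx":0.036,"ty":-0.002,"tz":0.095,"ax":0,"ay":0,"az":0.012,"claw":0},{"tx":0.05,"ty":-0.003,"tz":0.13,"ax":0,"ay":0,"az":0.012,"claw":0},{"tx":0.062,"ty":-0.003,"tz":0.16,"ax":0,"ay":0,"az":0.012,"claw":0},{"tx":0.064,"ty":-0.003,"tz":0.165,"ax":0,"ay":0,"az":0.012,"claw":0}])

```text
time_s: 15.08
ee_pos: [0.4833, -0.0185, 0.0374]
eef_rot: [-3.139, 0.349, 1.794]
wrist_force: [-12.5, 6.8, 19.3]
finger_gap: 0.564
gripper_force: 64.5
```

Run:
```python
from h import *
p,r,s=state(); m,a=np.load("grip1.npy"); print(s["time_s"],(r@a).round(4),(p+r@m).round(4),np.round(s["wrist_force"],1),np.round(s["torque"],2))
```

```text
15.075 [-2.154e-01  9.765e-01 -8.000e-04] [ 0.482  -0.0124  0.0556] [-12.5   6.8  19.3] [ 0.13  1.95 -1.4 ]
```

Contact shows the groove sits a touch towards -x. I'll ease that way and release.

move_arm(series=[{"tx":0,"ty":-0.008,"tz":-0.003,"ax":0,"ay":0,"az":0,"claw":0},{"tx":0,"ty":-0.008,"tz":-0.003,"ax":0,"ay":0,"az":0,"claw":0}])

```text
time_s: 15.32
ee_pos: [0.4828, -0.0186, 0.0377]
eef_rot: [3.141, 0.348, 1.794]
wrist_force: [2.3, 1.3, 4.1]
finger_gap: 0.566
gripper_force: 63.1
```

move_arm(series=[{"tx":0,"ty":0,"tz":0,"ax":0,"ay":0,"az":0,"claw":0.7},{"tx":0,"ty":0,"tz":0,"ax":0,"ay":0,"az":0,"claw":0.85},{"tx":0,"ty":0,"tz":0,"ax":0,"ay":0,"az":0,"claw":1},{"tx":0,"ty":0,"tz":0,"ax":0,"ay":0,"az":0,"claw":1},{"tx":0,"ty":0,"tz":0,"ax":0,"ay":0,"az":0,"claw":1}])

```text
time_s: 15.95
ee_pos: [0.4817, -0.0186, 0.0369]
eef_rot: [-3.139, 0.348, 1.795]
wrist_force: [-0.7, 0.5, -0.1]
finger_gap: 0.995
gripper_force: 0.0
```

Run:
```python
from h import *
p,r,s=state(); g=p+r@np.load("grip1.npy")[0]; print(s["time_s"],p.round(4),g.round(4),np.round(s["wrist_force"],1),s["q"].round(3))
plan([(p-.12*r[:,2],r)])
```

```text
15.95 [ 0.4817 -0.0186  0.0369] [ 0.4804 -0.0125  0.0551] [-0.7  0.5 -0.1] [-0.104 -0.29  -0.665  1.081 -0.329  1.224]
[ 0.  -0.  -0.6] [0. 0. 0.] x3 -> [0.473 0.021 0.15 ]
```

Released. I'll retreat along the tool axis, then tilt up to look at the phone closely and also check the shaker with the fixed cameras.

move_arm(series=[{"tx":0,"ty":0,"tz":-0.15,"ax":0,"ay":0,"az":0,"claw":1},{"tx":0,"ty":0,"tz":-0.4,"ax":0,"ay":0,"az":0,"claw":1},{"tx":0,"ty":0,"tz":-0.7,"ax":0,"ay":0,"az":0,"claw":1},{"tx":0,"ty":0,"tz":-0.7,"ax":0,"ay":0,"az":0,"claw":1}])

```text
time_s: 16.45
ee_pos: [0.4739, 0.0289, 0.1736]
eef_rot: [3.136, 0.35, 1.794]
wrist_force: [-0.1, -0.3, -0.4]
finger_gap: 0.999
gripper_force: 0.0
```

Run:
```python
from h import *
p,r,s=state(); print(s["time_s"],p.round(4),s["q"].round(3))
plan([([.44,.06,.25],Rhead(85,70)),([.42,.08,.26],Rhead(75,25))])
for c in("scene","top"):
    im=arm.read_camera(c)
    for t in("shaker","shaker_mid","shaker_lid"): print(c,t,[(np.round(d["position"],4).tolist(),round(d["confidence"],2)) for d in arm.place_of(c,t)[:3]])
```

```text
16.45 [0.4739 0.0289 0.1736] [ 1.000e-03 -3.470e-01 -4.600e-01  1.372e+00 -3.390e-01  1.333e+00]
[ 0.023 -0.064 -0.212] [0.005 0.661 0.304] x3 -> [0.457 0.044 0.212]
[ 0.084 -0.074 -0.194] [0.006 0.661 0.305] x3 -> [0.44 0.06 0.25]
[ 0.051 -0.054 -0.008] [-0.116  0.748  0.126] x3 -> [0.43  0.07  0.255]
[ 0.047 -0.057  0.009] [-0.115  0.748  0.126] x3 -> [0.42 0.08 0.26]
scene shaker [([0.4946, -0.0744, 0.0541], 0.96), ([0.4781, -0.0161, 0.0543], 0.33)]
scene shaker_mid [([0.4793, -0.0136, 0.0524], 0.73)]
scene shaker_lid [([0.485, -0.0128, 0.0519], 0.6), ([0.4674, 0.0518, 0.0588], 0.58)]
top shaker [([0.4963, -0.0773, 0.0555], 0.84)]
top shaker_mid [([0.4772, -0.007, 0.053], 0.83), ([0.6455, 0.176, 0.0012], 0.31)]
top shaker_lid [([0.4664, 0.0534, 0.0569], 0.74)]
```

move_arm(series=[{"tx":0.023,"ty":-0.064,"tz":-0.212,"ax":0.005,"ay":0.661,"az":0.304,"claw":1},{"tx":0.023,"ty":-0.064,"tz":-0.212,"ax":0.005,"ay":0.661,"az":0.304,"claw":1},{"tx":0.023,"ty":-0.064,"tz":-0.212,"ax":0.005,"ay":0.661,"az":0.304,"claw":1}])

```text
time_s: 17.23
ee_pos: [0.4552, 0.0414, 0.2069]
eef_rot: [3.118, -0.001, 1.633]
wrist_force: [0.2, 0.2, -0.0]
finger_gap: 0.997
gripper_force: 0.0
```

move_arm(series=[{"tx":0.084,"ty":-0.074,"tz":-0.194,"ax":0.006,"ay":0.661,"az":0.305,"claw":1},{"tx":0.084,"ty":-0.074,"tz":-0.194,"ax":0.006,"ay":0.661,"az":0.305,"claw":1},{"tx":0.084,"ty":-0.074,"tz":-0.194,"ax":0.006,"ay":0.661,"az":0.305,"claw":1}])

```text
time_s: 17.6
ee_pos: [0.4375, 0.0578, 0.2435]
eef_rot: [-3.13, -0.347, 1.476]
wrist_force: [-0.2, -0.7, -0.8]
finger_gap: 1.002
gripper_force: 0.0
```

move_arm(series=[{"tx":0.051,"ty":-0.054,"tz":-0.008,"ax":-0.116,"ay":0.748,"az":0.126,"claw":1},{"tx":0.051,"ty":-0.054,"tz":-0.008,"ax":-0.116,"ay":0.748,"az":0.126,"claw":1},{"tx":0.051,"ty":-0.054,"tz":-0.008,"ax":-0.116,"ay":0.748,"az":0.126,"claw":1}])

```text
time_s: 17.98
ee_pos: [0.4268, 0.0692, 0.2479]
eef_rot: [3.135, -0.74, 1.4]
wrist_force: [-0.1, -0.0, -0.5]
finger_gap: 0.995
gripper_force: 0.0
```

move_arm(series=[{"tx":0.047,"ty":-0.057,"tz":0.009,"ax":-0.115,"ay":0.748,"az":0.126,"claw":1},{"tx":0.047,"ty":-0.057,"tz":0.009,"ax":-0.115,"ay":0.748,"az":0.126,"claw":1},{"tx":0.047,"ty":-0.057,"tz":0.009,"ax":-0.115,"ay":0.748,"az":0.126,"claw":1},{"tx":0.047,"ty":-0.057,"tz":0.009,"ax":-0.115,"ay":0.748,"az":0.126,"claw":1}])

```text
time_s: 18.48
ee_pos: [0.4178, 0.08, 0.2549]
eef_rot: [-3.12, -1.129, 1.292]
wrist_force: [0.5, -0.9, 0.2]
finger_gap: 1.0
gripper_force: 0.0
```

Run:
```python
from h import *
p,r,s=state(); print(s["time_s"],p.round(4),s["q"].round(3))
m=arm.camera_model("wrist");im=arm.read_camera("wrist");cv2.imwrite("pics/w2.png",im[...,::-1])
np.savez("w2.npz",**{k:np.asarray(v) for k,v in m.items()})
for t in("phone","phone_lens"): print(t,[(np.round(d["position"],4).tolist(),round(d["confidence"],2)) for d in arm.place_of("wrist",t)[:3]])
print(proj(m,[[.522,.405,.215]]))
d=arm.silhouettes("wrist","phone")
if d: np.save("w2mask.npy",d[0]["region"]); print(d[0]["region"].sum(),d[0]["confidence"])
```

```text
18.475 [0.4178 0.08   0.2549] [-0.823 -0.16  -0.523  2.057  0.866  0.601]
phone [([0.5203, 0.4111, -0.0011], 0.6)]
phone_lens [([0.516, 0.405, 0.2164], 0.68)]
[[334.61902697 101.81731861]]
9064 0.69
```

View pics/w2.png

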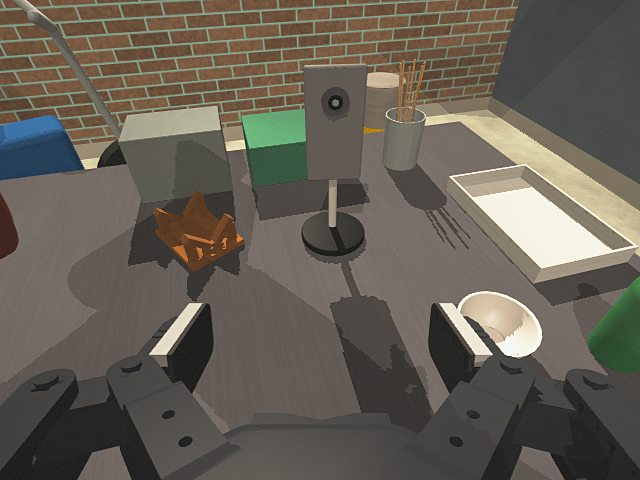

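The wrist view shows the phone face-on: corners near (304,66), (367,66), (361,180) and (306,178), with the lens at (335,102), exactly where my lens estimate projects. I'll refine the yaw from this view.

Run:
```python
from h import *
z=np.load("w2.npz"); m={k:z[k] for k in z}; mk=np.load("w2mask.npy").astype(float)
for t in(.004,.006,.009):
    f=fit([(m,mk)],phone_parts(t),.522,.412,(1.0,1.25,1.5)); print(t,[(round(a,4),v.round(4).tolist()) for a,v in f])
im=cv2.imread("pics/w2.png")
c=cv2.resize(im[50:195,290:380],None,fx=4,fy=4,interpolation=cv2.INTER_CUBIC); cv2.imwrite("pics/w2c.png",c)
```

```text
0.004 [(np.float64(0.0501), [0.524, 0.4127, 1.4805]), (np.float64(0.0502), [0.5239, 0.413, 1.3013]), (np.float64(0.0583), [0.523, 0.4116, 1.0514])]
0.006 [(np.float64(0.0588), [0.5239, 0.4129, 1.5343]), (np.float64(0.0593), [0.524, 0.4135, 1.3176]), (np.float64(0.0625), [0.5234, 0.4125, 1.0417])]
0.009 [(np.float64(0.0722), [0.5234, 0.4126, 1.3444]), (np.float64(0.0768), [0.524, 0.4132, 1.5159]), (np.float64(0.0797), [0.5234, 0.4126, 0.9903])]
```

View pics/w2c.png

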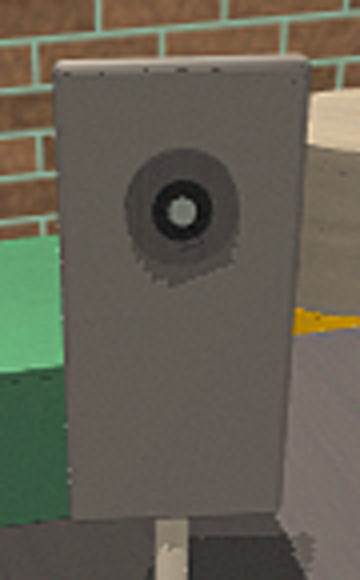

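Run:
```python
from h import *
z=np.load("w2.npz"); m={k:z[k] for k in z}; print("cam",m["origin"].round(3))
px=(np.array([[58,72],[308,70],[277,513],[70,519],[183,210]])+.5)/4-.5+[290,50]
# seen from the camera: left = +y of phone when looking along +x
for t in(.004,.006,.008):
    P=np.array([[-t,.037,.255],[-t,-.037,.255],[-t,-.037,.105],[-t,.037,.105],[-.009,0,.215]])
    def pose(v): return P@R.from_euler('z',v[2]).as_matrix().T+[v[0],v[1],v[3] if len(v)>3 else 0]
    for v0 in([.522,.412,1.25],[.522,.412,1.25,0]):
        for w in(1.05,1.5):
            v=np.array(v0);v[2]=w
            s=least_squares(lambda v:(proj(m,pose(v))-px).ravel(),v,x_scale=[.01,.01,.1]+[.01]*(len(v)-3),loss='soft_l1'); J=np.linalg.inv(s.jac.T@s.jac)
            print(t,s.x.round(4),round(s.cost,3),"sd/px yaw",np.sqrt(J[2,2]).round(3),s.fun.round(1) if w==1.5 else "")
```

```text
cam [ 0.394 -0.017  0.38 ]
0.004 [0.524  0.4127 1.3796] 4.906 sd/px yaw 0.061 
0.004 [0.524  0.4127 1.3796] 4.906 sd/px yaw 0.061 [-1.5 -1.5  1.1 -3.   0.6  0.2 -0.1  1.  -0.3  0. ]
0.004 [ 0.5274  0.4234  1.3432 -0.0054] 1.074 sd/px yaw 0.044 
0.004 [ 0.5274  0.4234  1.3432 -0.0054] 1.074 sd/px yaw 0.044 [-0.6  0.2  0.3 -0.5  0.2 -0.1  0.5 -0.4 -0.4  1. ]
0.006 [0.5241 0.4139 1.3918] 5.069 sd/px yaw 0.069 
0.006 [0.5241 0.4139 1.3918] 5.069 sd/px yaw 0.069 [-1.4 -1.2  1.1 -2.9  0.7  0.4 -0.1  1.5 -0.3 -0.4]
0.006 [ 0.5279  0.4254  1.3422 -0.0056] 0.752 sd/px yaw 0.044 
0.006 [ 0.5279  0.4254  1.3422 -0.0056] 0.752 sd/px yaw 0.044 [-0.5  0.3  0.3 -0.4  0.2 -0.1  0.6 -0.3 -0.5  0.5]
0.008 [0.5243 0.4152 1.402 ] 5.444 sd/px yaw 0.072 
0.008 [0.5243 0.4152 1.402 ] 5.444 sd/px yaw 0.072 [-1.4 -0.9  1.1 -2.8  0.7  0.5 -0.   1.9 -0.5 -0.8]
0.008 [ 0.5284  0.4274  1.3411 -0.0058] 0.655 sd/px yaw 0.044 
0.008 [ 0.5284  0.4274  1.3411 -0.0058] 0.655 sd/px yaw 0.044 [-0.5  0.4  0.3 -0.2  0.2  0.   0.6 -0.3 -0.6  0. ]
```

Run:
```python
from h import *
o=[]
for c in("top","scene"):
    im=arm.read_camera(c); m=arm.camera_model(c); u=proj(m,[[.522,.41,.19]])[0].round().astype(int); print(c,u, "crop origin",u-[25,36])
    cr=im[u[1]-36:u[1]+36,u[0]-25:u[0]+25]; o.append(cv2.resize(cr,(400,576),interpolation=cv2.INTER_CUBIC))
cv2.imwrite("pics/ph.png",np.hstack(o)[...,::-1])
```

```text
top [154 255] crop origin [129 219]
scene [401 160] crop origin [376 124]
```

View pics/ph.png

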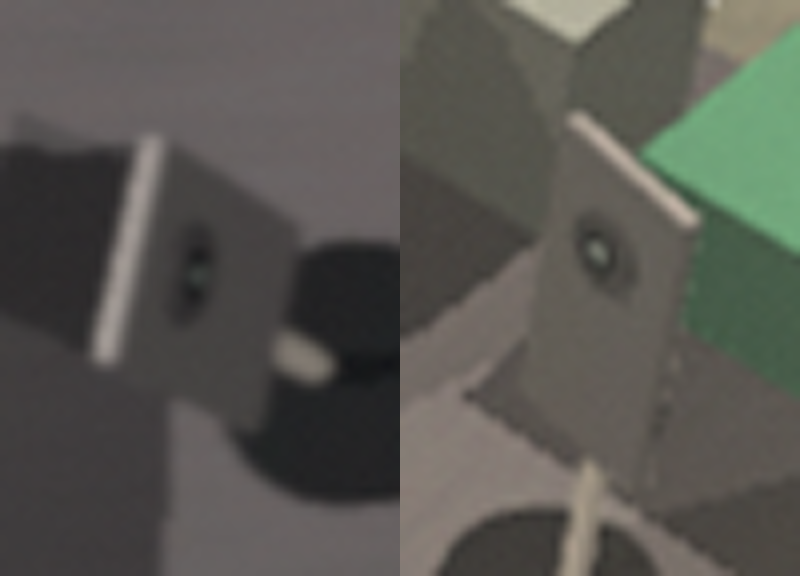

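The top crop shows the phone's upper edge as a light strip from (151,138) to (106,360). In the scene crop the same strip runs from (172,118) to (297,218), after taking off the 400 px offset. I'll back-project both to z = 0.255.

Run:
```python
from h import *
def back(m,u,z):
    d=rot(m["rotation"])@(np.array([1,-1,-1])*(np.linalg.inv(m["K"])@np.r_[u,1])); o=m["origin"]; return o+d*(z-o[2])/d[2]
for c,o,E in(("top",[129,219],[((151,138),(106,360),.255),((298,228),(262,430),.105)]),("scene",[376,124],[((172,118),(297,218),.255)])):
    m=arm.camera_model(c)
    for a,b,z in E:
        A,B=[back(m,(np.array(k)+.5)/8-.5+o,z) for k in(a,b)]
        d=A-B; print(c,z,A.round(4),B.round(4),"len",np.linalg.norm(d).round(4),"mid",((A+B)/2).round(4),"yaw",[ (np.arctan2(d[1],d[0])+s*np.pi/2).round(3) for s in(-1,1)])
    print(c,back(m,(np.array([198,272]) if c=="top" else np.array([199,252]))/8+o,.215))
```

```text
top 0.255 [0.5592 0.4054 0.255 ] [0.4895 0.4186 0.255 ] len 0.0709 mid [0.5244 0.412  0.255 ] yaw [np.float64(-1.758), np.float64(1.384)]
top 0.105 [0.5596 0.4029 0.105 ] [0.4891 0.4151 0.105 ] len 0.0716 mid [0.5243 0.409  0.105 ] yaw [np.float64(-1.743), np.float64(1.399)]
top [0.52246307 0.40180374 0.215     ]
scene 0.255 [0.4912 0.4161 0.255 ] [0.5586 0.4057 0.255 ] len 0.0682 mid [0.5249 0.4109 0.255 ] yaw [np.float64(1.418), np.float64(4.559)]
scene [0.5237746  0.40210514 0.215     ]
```

The phone's yaw comes to about 1.39, with all edges consistent, and the lens lies at about (0.523, 0.4027, 0.215). Now back to regrasp with the tool vertical.

Run:
```python
from h import *
Q=Rhead(GH,90)
plan([([.45,.04,.25],Rhead(85,60)),([.481,-.0125,.18],Q),([.481,-.0125,.036],Q)])
```

```text
[-0.045  0.102 -0.062] [ 0.121 -0.578 -0.119] x2 -> [0.434 0.06  0.253]
[-0.068  0.095 -0.051] [ 0.121 -0.579 -0.118] x2 -> [0.45 0.04 0.25]
[-0.195  0.088  0.09 ] [ 0.076 -0.496 -0.284] x2 -> [0.465 0.014 0.215]
[-0.176  0.066  0.135] [ 0.076 -0.496 -0.283] x2 -> [ 0.481 -0.012  0.18 ]
[-0.   -0.    0.72] [-0.  0. -0.] x3 -> [ 0.481 -0.012  0.036]
```

move_arm(series=[{"tx":-0.045,"ty":0.102,"tz":-0.062,"ax":0.121,"ay":-0.578,"az":-0.119,"claw":1},{"tx":-0.045,"ty":0.102,"tz":-0.062,"ax":0.121,"ay":-0.578,"az":-0.119,"claw":1},{"tx":-0.045,"ty":0.102,"tz":-0.062,"ax":0.121,"ay":-0.578,"az":-0.119,"claw":1}])

```text
time_s: 19.15
ee_pos: [0.4348, 0.0598, 0.2542]
eef_rot: [3.121, -0.827, 1.412]
wrist_force: [0.3, 0.9, -1.2]
finger_gap: 0.997
gripper_force: 0.0
```

move_arm(series=[{"tx":-0.068,"ty":0.095,"tz":-0.051,"ax":0.121,"ay":-0.578,"az":-0.119,"claw":1},{"tx":-0.068,"ty":0.095,"tz":-0.051,"ax":0.121,"ay":-0.578,"az":-0.119,"claw":1},{"tx":-0.068,"ty":0.095,"tz":-0.051,"ax":0.121,"ay":-0.578,"az":-0.119,"claw":1}])

```text
time_s: 19.52
ee_pos: [0.4497, 0.0407, 0.2496]
eef_rot: [-3.141, -0.529, 1.485]
wrist_force: [-0.1, 1.0, 0.2]
finger_gap: 1.001
gripper_force: 0.0
```

move_arm(series=[{"tx":-0.195,"ty":0.088,"tz":0.09,"ax":0.076,"ay":-0.496,"az":-0.284,"claw":1},{"tx":-0.195,"ty":0.088,"tz":0.09,"ax":0.076,"ay":-0.496,"az":-0.284,"claw":1},{"tx":-0.195,"ty":0.088,"tz":0.09,"ax":0.076,"ay":-0.496,"az":-0.284,"claw":1}])

```text
time_s: 19.9
ee_pos: [0.464, 0.0145, 0.2129]
eef_rot: [3.124, -0.27, 1.641]
wrist_force: [0.3, -0.1, 0.0]
finger_gap: 0.999
gripper_force: 0.0
```

move_arm(series=[{"tx":-0.176,"ty":0.066,"tz":0.135,"ax":0.076,"ay":-0.496,"az":-0.284,"claw":1},{"tx":-0.176,"ty":0.066,"tz":0.135,"ax":0.076,"ay":-0.496,"az":-0.284,"claw":1},{"tx":-0.176,"ty":0.066,"tz":0.135,"ax":0.076,"ay":-0.496,"az":-0.284,"claw":1},{"tx":-0.176,"ty":0.066,"tz":0.135,"ax":0.076,"ay":-0.496,"az":-0.284,"claw":1}])

```text
time_s: 20.4
ee_pos: [0.4801, -0.0128, 0.1785]
eef_rot: [-3.141, -0.008, 1.785]
wrist_force: [0.6, -0.3, 0.2]
finger_gap: 1.004
gripper_force: 0.0
```

Run:
```python
from h import *
p,r,s=state(); print(s["time_s"],p.round(4),r.round(3),s["q"].round(3))
for c in("wrist","scene","top"):
    arm.read_camera(c)
    for t in("shaker","shaker_mid","shaker_lid"): print(c,t,[(np.round(d["position"],4).tolist(),round(d["confidence"],2)) for d in arm.place_of(c,t)[:2]])
Q=Rhead(GH,90)
plan([([.481,-.0125,.10],Q),([.481,-.0125,.036],Q)])
```

```text
20.4 [ 0.4801 -0.0128  0.1785] [[-0.212  0.977 -0.003]
 [ 0.977  0.212  0.007]
 [ 0.008 -0.001 -1.   ]] [-0.304 -0.265 -0.35   1.491  0.006  1.053]
wrist shaker [([0.5016, -0.0746, 0.0518], 0.69)]
wrist shaker_mid [([0.4836, -0.016, 0.0522], 0.61)]
wrist shaker_lid [([0.4653, 0.0537, 0.0566], 0.64)]
scene shaker [([0.4923, -0.0711, 0.0566], 0.94)]
scene shaker_mid [([0.4795, -0.0114, 0.0553], 0.94)]
scene shaker_lid [([0.4649, 0.0521, 0.0576], 0.94)]
top shaker [([0.4926, -0.074, 0.053], 0.56)]
top shaker_mid [([0.746, -0.0091, 0.0013], 0.65)]
top shaker_lid []
[-0.002  0.001  0.396] [-0.    -0.007 -0.002] x2 -> [ 0.481 -0.013  0.1  ]
[0.   0.   0.32] [-0.  0. -0.] x2 -> [ 0.481 -0.013  0.036]
```

move_arm(series=[{"tx":-0.002,"ty":0.003,"tz":0.25,"ax":0,"ay":-0.015,"az":-0.01,"claw":1},{"tx":-0.002,"ty":0.003,"tz":0.45,"ax":0,"ay":-0.015,"az":-0.01,"claw":1},{"tx":-0.002,"ty":0.003,"tz":0.62,"ax":0,"ay":-0.015,"az":-0.01,"claw":1},{"tx":-0.002,"ty":0.003,"tz":0.712,"ax":0,"ay":-0.015,"az":-0.01,"claw":1},{"tx":-0.002,"ty":0.003,"tz":0.712,"ax":0,"ay":-0.015,"az":-0.01,"claw":1}])

```text
time_s: 21.62
ee_pos: [0.4806, -0.0121, 0.036]
eef_rot: [-3.14, 0.003, 1.792]
wrist_force: [0.9, 0.1, 0.5]
finger_gap: 1.001
gripper_force: 0.0
```

move_arm(series=[{"tx":0,"ty":0,"tz":0,"ax":0,"ay":0,"az":0,"claw":0.8},{"tx":0,"ty":0,"tz":0,"ax":0,"ay":0,"az":0,"claw":0.65},{"tx":0,"ty":0,"tz":0,"ax":0,"ay":0,"az":0,"claw":0},{"tx":0,"ty":0,"tz":0,"ax":0,"ay":0,"az":0,"claw":0},{"tx":0,"ty":0,"tz":0,"ax":0,"ay":0,"az":0,"claw":0}])

```text
time_s: 22.25
ee_pos: [0.4817, -0.0127, 0.0383]
eef_rot: [3.141, 0.006, 1.792]
wrist_force: [-5.4, -0.4, 9.4]
finger_gap: 0.565
gripper_force: 60.8
```

Run:
```python
from h import *
p,r,s=state(); print(s["time_s"],p.round(4),r.round(3),np.round(s["wrist_force"],1),s["finger_gap"],s["gripper_force"])
g=np.array([-np.sin(.217),np.cos(.217),0])
# shaker axis = groove; cylinder centred between the pads
m=r.T@(np.array([.481,-.0115,.055])-p); a=r.T@g; print("mid in tool",m.round(4),"axis",a.round(4)); m[1]=0; np.save("grip2.npy",[m,a])
PH=1.39; ph=np.array([np.cos(PH),np.sin(PH),0]); LENS=np.array([.523,.4027,.215])
F=lambda lid,H:(lambda Q:(tcp(lid-.065*np.array([np.cos(H),np.sin(H),0]),Q,m),Q))(R.from_euler('z',H-(.217+np.pi/2)).as_matrix()@R.align_vectors([g,[0,0,-1]],[a,[0,0,1]],weights=[100,1])[0].as_matrix())
plan([(p+[0,0,.17],r),F(LENS-.16*ph,PH),F(LENS-.10*ph,PH)])
```

```text
22.25 [ 0.4817 -0.0127  0.0383] [[-0.219  0.976  0.002]
 [ 0.976  0.219 -0.005]
 [-0.006  0.    -1.   ]] [-5.4 -0.4  9.4] 0.5651195731677925 60.828763246536255
mid in tool [ 0.0013 -0.0004 -0.0167] axis [ 1.      0.0041 -0.0057]
[-0.005  0.    -0.85 ] [0. 0. 0.] x4 -> [ 0.482 -0.013  0.208]
[0.94  0.215 0.045] [ 0.005 -0.     0.76 ] x4 -> [0.482 0.18  0.198]
[ 0.3    0.001 -0.002] [-0. -0. -0.] x2 -> [0.493 0.239 0.198]
```

Fresh grip holding at 61 N. I'll lift straight up, then go towards the phone.

move_arm(series=[{"tx":0,"ty":0,"tz":-0.1,"ax":0,"ay":0,"az":0,"claw":0},{"tx":0,"ty":0,"tz":-0.3,"ax":0,"ay":0,"az":0,"claw":0},{"tx":0,"ty":0,"tz":-0.55,"ax":0,"ay":0,"az":0,"claw":0},{"tx":0,"ty":0,"tz":-0.85,"ax":0,"ay":0,"az":0,"claw":0},{"tx":0,"ty":0,"tz":-0.85,"ax":0,"ay":0,"az":0,"claw":0}])

```text
time_s: 22.88
ee_pos: [0.4836, -0.0123, 0.2122]
eef_rot: [3.134, 0.009, 1.792]
wrist_force: [0.0, 0.3, -1.8]
finger_gap: 0.565
gripper_force: 62.8
```

move_arm(series=[{"tx":0.25,"ty":0.06,"tz":0.01,"ax":0,"ay":0,"az":0.2,"claw":0},{"tx":0.5,"ty":0.12,"tz":0.02,"ax":0,"ay":0,"az":0.4,"claw":0},{"tx":0.75,"ty":0.18,"tz":0.03,"ax":0,"ay":0,"az":0.6,"claw":0},{"tx":0.94,"ty":0.215,"tz":0.04,"ax":0,"ay":0,"az":0.76,"claw":0},{"tx":0.94,"ty":0.215,"tz":0.04,"ax":0,"ay":0,"az":0.76,"claw":0}])

```text
time_s: 23.5
ee_pos: [0.4808, 0.1834, 0.1966]
eef_rot: [-3.141, 0.004, 1.397]
wrist_force: [0.2, 0.5, -2.5]
finger_gap: 0.565
gripper_force: 62.5
```

```bash
cat > fin.py <<'E'
from h import *
p,r,s=state(); print(s["time_s"],p.round(4),r.round(4),np.round(s["wrist_force"],1),s["finger_gap"],s["gripper_force"],s["q"].round(2))
m,a=np.load("grip2.npy"); print("lid by tool",(p+r@(m+.065*a)).round(4),(r@a).round(4))
for c in("wrist","scene","top"):
    arm.read_camera(c)
    for t in("shaker","shaker_mid","shaker_lid","phone_lens"): print(c,t,[(np.round(d["position"],4).tolist(),round(d["confidence"],2)) for d in arm.place_of(c,t)[:2]])
PH=1.39; ph=np.array([np.cos(PH),np.sin(PH),0]); LENS=np.array([.523,.4027,.215])
Q=R.align_vectors([ph,[0,0,-1]],[a,[0,0,1]],weights=[1000,1])[0].as_matrix()
plan([(tcp(LENS-.165*ph,Q,m),Q)])
E
python3 fin.py
```

```text
23.5 [0.4808 0.1834 0.1966] [[ 1.732e-01  9.849e-01 -1.000e-03]
 [ 9.849e-01 -1.732e-01 -4.200e-03]
 [-4.300e-03 -3.000e-04 -1.000e+00]] [ 0.2  0.5 -2.5] 0.5649387380747666 62.54004120826721 [ 0.11 -0.16 -0.22  1.51 -0.    1.86]
lid by tool [0.4926 0.2487 0.2133] [0.1772 0.9842 0.0013]
wrist shaker []
wrist shaker_mid [([0.4833, 0.1828, 0.2132], 0.88)]
wrist shaker_lid [([0.4912, 0.2528, 0.213], 0.95)]
wrist phone_lens [([0.4922, 0.2491, 0.2099], 0.71)]
scene shaker [([0.4667, 0.1194, 0.2152], 0.9), ([0.4701, -0.3325, 0.0018], 0.17)]
scene shaker_mid [([0.4806, 0.181, 0.2139], 0.9)]
scene shaker_lid [([0.4921, 0.2479, 0.2178], 0.85)]
scene phone_lens [([0.5209, 0.4055, 0.2147], 0.65)]
top shaker [([0.467, 0.1189, 0.2146], 0.64)]
top shaker_mid [([0.5894, -0.3233, 0.0012], 0.72), ([0.482, 0.1803, 0.2102], 0.63)]
top shaker_lid [([0.48, 0.1834, 0.2106], 0.21)]
top phone_lens [([0.5234, 0.4043, 0.2169], 0.84)]
[ 0.295  0.004 -0.003] [ 0.003 -0.003 -0.   ] x2 -> [0.493 0.239 0.198]
```

move_arm(series=[{"tx":0.1,"ty":0.001,"tz":-0.003,"ax":0,"ay":0,"az":0,"claw":0},{"tx":0.2,"ty":0.003,"tz":-0.006,"ax":0,"ay":0,"az":0,"claw":0},{"tx":0.295,"ty":0.004,"tz":-0.008,"ax":0,"ay":0,"az":0,"claw":0},{"tx":0.295,"ty":0.004,"tz":-0.008,"ax":0,"ay":0,"az":0,"claw":0},{"tx":0.295,"ty":0.004,"tz":-0.008,"ax":0,"ay":0,"az":0,"claw":0}])

```text
time_s: 24.88
ee_pos: [0.4929, 0.2392, 0.1991]
eef_rot: [3.14, 0.005, 1.395]
wrist_force: [0.1, -0.1, -1.3]
finger_gap: 0.56
gripper_force: 62.5
```

```bash
python3 fin.py
python3 - <<'E'
from h import *
o=[]
for c in("top","scene"):
    im=arm.read_camera(c); m=arm.camera_model(c); u=proj(m,[[.508,.32,.2]])[0].round().astype(int)
    x,y=max(u[0]-50,0),max(u[1]-60,0); o.append(cv2.resize(im[y:y+120,x:x+100],(400,480),interpolation=cv2.INTER_CUBIC))
cv2.imwrite("pics/end.png",np.hstack(o)[...,::-1])
E
```

```text
24.875 [0.4929 0.2392 0.1991] [[ 1.754e-01  9.845e-01  4.000e-04]
 [ 9.845e-01 -1.754e-01 -4.700e-03]
 [-4.600e-03  1.200e-03 -1.000e+00]] [ 0.1 -0.1 -1.3] 0.5595306410079173 62.53201246261597 [ 0.22 -0.06 -0.12  1.5  -0.    1.96]
lid by tool [0.5048 0.3045 0.2158] [0.1794 0.9838 0.0011]
wrist shaker []
wrist shaker_mid [([0.4939, 0.2381, 0.2153], 0.9), ([0.774, 0.1234, -0.0004], 0.27)]
wrist shaker_lid [([0.5045, 0.306, 0.216], 0.81)]
wrist phone_lens []
scene shaker [([0.4823, 0.1814, 0.215], 0.55)]
scene shaker_mid [([0.4926, 0.2391, 0.2176], 0.61)]
scene shaker_lid [([0.5058, 0.3054, 0.2183], 0.65), ([0.4816, -0.0149, 0.0553], 0.3)]
scene phone_lens [([0.5222, 0.4055, 0.2137], 0.64)]
top shaker [([0.4792, 0.1764, 0.2171], 0.96)]
top shaker_mid [([0.4936, 0.2373, 0.2126], 0.73), ([0.4811, -0.0151, 0.0554], 0.42)]
top shaker_lid [([0.7482, -0.0082, -0.0002], 0.21)]
top phone_lens []
[-0.     0.     0.004] [ 0.003 -0.003 -0.   ] x1 -> [0.493 0.239 0.198]
```

View pics/end.png

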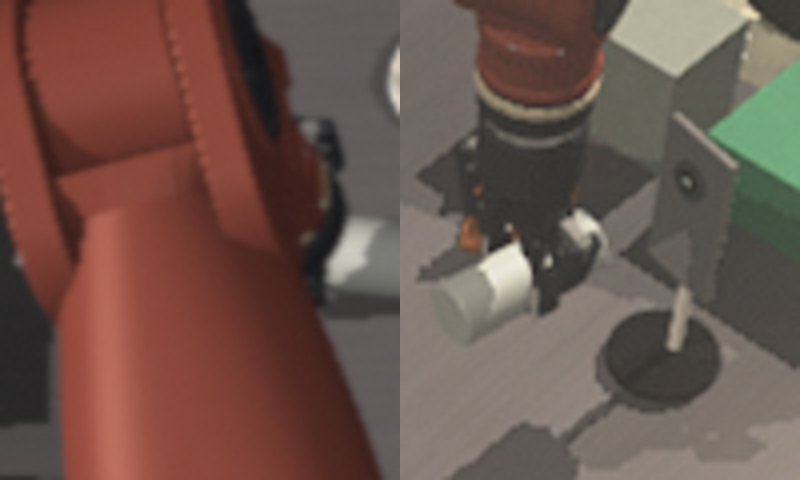

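The scene half shows the shaker held level, its plain end at (455,310), with its lid facing the phone lens at (688,180). The lid measures at about (0.505, 0.305, 0.216), 10 cm from the lens and in line with it.

```bash
python3 -c "
from bench import arm
print(arm.sign_off())"
```

```text
the job is handed in; nothing more can be done
None
```

The tall shaker was laid in the nearest rest and let go, then picked up with a fresh grip. It is now held level with its lid squarely facing the phone's lens, about 10 cm away by my measurement; the job was handed in at about 25 s, but the hand-in call returned no verdict.

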